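# Weigh-check freeze-dried sample jars

### The arm

A 7-joint arm with a two-finger parallel gripper is mounted at the origin on the work surface. World frame = base frame: x ahead of the robot, y to its left, z up, the work surface at z = 0. Lengths are in m, angles in rad, forces in N, time in s.
With the tool pointing down it reaches from about 0.425 to 0.875 m from the base axis. Payload 8.4 kg.
Tool frame: the origin (TCP) lies at the very end of the fingers, on their centre line; the grasp point (between the pads) lies 19 mm behind it; y points along the fingers, z is the direction in which the jaws open and shut, and the axes are right-handed (so a half turn about y gives the same grasp; the last joint's range is limited). The gripper opens to 85 mm and grips with 20 to 120 N. Pads are 22 mm wide; open, the fingers measure 114 mm over their backs; the gripper's body (76 mm by 85 mm) begins 54 mm behind the grasp point. The pads swing forward as they close: fully open they stand 13 mm farther back than shut.
Start: joints at [1.071, 0.333, 0.04, 1.465, -0.013, 1.343, -0.059], TCP at [0.254, -0.598, 0.231] pointing down, gripper open.
Joint ranges: [-2.58, 2.58], [-0.38, 2.09], [-1.3, 1.39], [0.25, 2.4], [-1.5, 4.64], [0.08, 2.09], [-2.65, 2.65]. Speed limits (rad/s): [2.22, 2.22, 2.79, 2.79, 3.14, 3.14, 3.14].

### API

Orientations are given as a 3x3 rotation matrix whose columns are the frame's x, y, z axes.
In Python, from plant import monitor, camera, env, nets gives the robot as it stands.
- The arm moves only by the tool arm_command, never from a script. Its argument "increments" is a list of rows, each an object of numbers: "tx", "ty", "tz": the shift along the tool's x, y, z each as a share of 0.8 m, from -1 to 1; "yaw": the turn about the tool's y as a share of 2 rad, from -1 to 1; "jaw": the opening, from -1 (shut) to 1 (fully open). A call has 1 to 20 rows; each row shifts and turns the commanded pose from where the row before left it, along the tool's axes as they then stand; what a row does not reach is not made up. A row lasts 1/10 s, in which the tool goes at most 50 mm and 8.59 degrees, less where a joint would pass 70% of its speed; a pose out of reach is approached as far as the arm can. A call with a number of a shift or a turn outside -1 to 1 is refused whole. A call with a gripper value outside its range is refused whole. The fingers move at their own pace and stop on an object; "newtons" is the grip in N (left out, the last holds). Time passes only in rows, so rows that do not move let the fingers close. It gives the time, the measured TCP pose, the force and the opening at its end, in the units of the state.
- monitor.sense(): the state, without advancing time (a new reading comes with each control period).
- camera(name): name is "side" or "top" or "wrist"; returns a dict with "frame" (480x640x3 uint8, blue, green, red), "fx", "fy", "cx", "cy" (pixels), "D" ([k1, k2, p1, p2, k3] as OpenCV has them; the pictures are not rectified), "R" (3x3) and "t" (3): a world point X has camera coordinates R X + t; the wrist camera has in their place "tool_from_camera" (4x4, takes a point from camera to tool coordinates, whose origin is the TCP and whose axes are the tool frame's). Camera axes: x right, y down, z forward; pixel columns grow to the right and rows downward; lengths in m; the calibration is good to about 2 mm. A picture is of the moment at which its call begins: read the wrist's pose just before it. There is no depth.
- env.job_done(): hands the job in, once; it reports no verdict.
Trained networks look in a picture, given as the dict that the camera call returned (one of the last four; its "shot" number tells which), for a name from the list of things; names that differ only in an ending like _2 or _b are one class to them, and where a whole thing is asked for, a point or a joint stands for the part that bears it (a point fixed in the world has none). Each returns a list of dicts, best first, with "confidence" (0 to 1); they miss things now and then, are a little off and sometimes report something else, mostly with a low value. They report only what shows in the picture. A call takes as long as a camera call.
- nets.look_for(picture, label): "box" ([left, top, right, bottom] in pixels, round what is visible of it).
The state is a dict: "clock": time; "qpos": joint angles; "joint_vel": joint speeds; "joint_efforts": joint torques, N m; "tool_pos": TCP position; "orientation": TCP orientation; "ft_force": force on the tool from outside, world axes, zero at the start; "torque": the same for the moment, N m; "width": finger opening in m.
Only numpy, scipy, OpenCV 4.12 (cv2) and the standard library are available. Lean on these libraries where they do the work, as an engineer would, in place of code of your own. Each camera call takes 0.05 s, during which the arm holds its last target. There are 200 camera calls.

### The job

Take the amber sample jars from the shelf one at a time, lifting each up over the front rail, and stand it on the pan of the balance and let go to see how it weighs. Stand every jar whose weight brings the pan down below level (still wet) upright in the orange tray, and every jar that leaves the pan above level (dry) upright in the blue tray; a jar that balances almost level may go in either. Set the jars down, never drop them or tip them over, and leave everything else where it stands.

Things in the scene. Friction and masses are not known exactly. Their poses are not given: they have to be found in the camera images.
- shelf: white sample shelf, fixed, 130 mm deep (its x), 660 mm wide (its y), turned a few degrees at most; front to its -x. Origin: centre of its underside on the table. Board top 80 mm above the origin. Two open steel rails along the back edge (x 61 to 65 mm), up to 66 mm above the board. Nothing above it. The jars stand in one row about mid-depth, axes at least 75 mm apart.
- shelf_rail (a point): middle of the top edge of the shelf's steel front rail, which runs the whole width along the shelf's front edge: 4 mm thick, its top 30 mm above the board. 63 mm in front (shelf -x) of the middle of the board.
- balance: check balance, fixed: white base 130 mm (x) by 270 mm (y) by 18 mm, with a beam along its y. Origin: centre of the base's underside. The pan is at its -y end, a brass counterweight (44 mm across, top 109 mm above the table) at its +y end.
- pivot (a point): pivot of the balance beam, 64 mm above the table, 20 mm towards +y of the balance's middle. The pan hangs 90 mm from it towards balance -y, the counterweight is 90 mm towards +y; a red needle on the beam, 32 mm towards +x, rises to 126 mm above the table.
- pan: square steel pan of the balance, 130 by 130 mm with a 3 mm thick rim 9 mm high. Origin: centre of the top of its floor, where jars stand, about 86 mm above the table when level (up to 13 mm higher or lower). A linkage keeps the pan level whatever the beam does, and where on it a jar stands does not matter.
- beam (a joint): tilt of the balance beam in rad: -0.14 pan fully up (as when empty), 0 level (260 g on the pan), +0.14 pan fully down. Sprung: about 0.023 rad for each 10 g off 260 g, up to the stops; settles in about 1 s. Within 0.04 of 0 is almost level. Positive: heavy, to the orange tray; negative: light, to the blue tray.
- tray_heavy: the orange plastic tray for heavy jars, fixed: outside 168 (x) by 228 (y) by 34 mm tall, walls and floor 4 mm thick. Origin: centre of its underside, so the top of the mat on its floor lies 6 mm above the origin. Room for six jars.
- tray_light: the blue plastic tray for light jars, fixed: outside 168 (x) by 228 (y) by 34 mm tall, walls and floor 4 mm thick. Origin: centre of its underside, so the top of the mat on its floor lies 6 mm above the origin. Room for six jars.
- mat_heavy: orange rubber mat 158 by 218 mm, 2 mm thick, covering the floor of the orange tray; the jars stand on it. Origin: centre of its underside, 4 mm above the tray's origin.
- mat_light: blue rubber mat 158 by 218 mm, 2 mm thick, covering the floor of the blue tray; the jars stand on it. Origin: centre of its underside, 4 mm above the tray's origin.
- jar1: a closed amber glass sample jar with a black rubber lid and a white neck on top; all jars look alike, only their hidden weight differs (about 130 to 390 g). Glass 56 mm across and 62 mm tall with a heavy base, lid 60 mm across from 62 to 74 mm up, neck 22 mm across from 74 to 108 mm up (pick it up by the neck). Origin: centre of its underside, z up. May be absent.
- jar2: a closed amber glass sample jar with a black rubber lid and a white neck on top; all jars look alike, only their hidden weight differs (about 130 to 390 g). Glass 56 mm across and 62 mm tall with a heavy base, lid 60 mm across from 62 to 74 mm up, neck 22 mm across from 74 to 108 mm up (pick it up by the neck). Origin: centre of its underside, z up. May be absent.
- jar3: a closed amber glass sample jar with a black rubber lid and a white neck on top; all jars look alike, only their hidden weight differs (about 130 to 390 g). Glass 56 mm across and 62 mm tall with a heavy base, lid 60 mm across from 62 to 74 mm up, neck 22 mm across from 74 to 108 mm up (pick it up by the neck). Origin: centre of its underside, z up. May be absent.
- jar4: a closed amber glass sample jar with a black rubber lid and a white neck on top; all jars look alike, only their hidden weight differs (about 130 to 390 g). Glass 56 mm across and 62 mm tall with a heavy base, lid 60 mm across from 62 to 74 mm up, neck 22 mm across from 74 to 108 mm up (pick it up by the neck). Origin: centre of its underside, z up. May be absent.
- jar5: a closed amber glass sample jar with a black rubber lid and a white neck on top; all jars look alike, only their hidden weight differs (about 130 to 390 g). Glass 56 mm across and 62 mm tall with a heavy base, lid 60 mm across from 62 to 74 mm up, neck 22 mm across from 74 to 108 mm up (pick it up by the neck). Origin: centre of its underside, z up. May be absent.
- jar6: a closed amber glass sample jar with a black rubber lid and a white neck on top; all jars look alike, only their hidden weight differs (about 130 to 390 g). Glass 56 mm across and 62 mm tall with a heavy base, lid 60 mm across from 62 to 74 mm up, neck 22 mm across from 74 to 108 mm up (pick it up by the neck). Origin: centre of its underside, z up. May be absent.
- reagent: white jar 44 mm across, 60 mm tall, with a blue cap, on the left (+y) end of the shelf; a bystander, to be left where it stands. Origin: centre of its underside
- grease: clear jar 48 mm across, 60 mm tall, with a black cap, on the right (-y) end of the shelf; a bystander, to be left where it stands. Origin: centre of its underside
- beaker: glass beaker 72 mm across, 90 mm tall, left of the shelf; a bystander, to be left where it stands. Origin: centre of its underside
- dish: white ceramic dish 100 mm across, 30 mm tall, right of the shelf; a bystander, to be left where it stands. Origin: centre of its underside
- spatula: spatula lying on the table far left; a bystander, to be left where it stands. Origin: centre of its underside
- stopper: white plastic stopper 40 mm across, 42 mm tall, on the table at the right; a bystander, to be left where it stands. Origin: centre of its underside
- gasket: black rubber ring 60 mm across, 12 mm thick, on the table at the right; a bystander, to be left where it stands. Origin: centre of its underside

How it is judged:
On the way:
1. a jar stands on the balance pan, let go (((x of jar1 in the frame of pan between -0.06 and 0.06 m and y of jar1 in the frame of pan between -0.06 and 0.06 m and contact force between jar1 and pan above 0.6 N and contact force between the fingers and jar1 below 0.1 N) or (x of jar2 in the frame of pan between -0.06 and 0.06 m and y of jar2 in the frame of pan between -0.06 and 0.06 m and contact force between jar2 and pan above 0.6 N and contact force between the fingers and jar2 below 0.1 N) or (x of jar3 in the frame of pan between -0.06 and 0.06 m and y of jar3 in the frame of pan between -0.06 and 0.06 m and contact force between jar3 and pan above 0.6 N and contact force between the fingers and jar3 below 0.1 N) or (x of jar4 in the frame of pan between -0.06 and 0.06 m and y of jar4 in the frame of pan between -0.06 and 0.06 m and contact force between jar4 and pan above 0.6 N and contact force between the fingers and jar4 below 0.1 N) or (x of jar5 in the frame of pan between -0.06 and 0.06 m and y of jar5 in the frame of pan between -0.06 and 0.06 m and contact force between jar5 and pan above 0.6 N and contact force between the fingers and jar5 below 0.1 N) or (x of jar6 in the frame of pan between -0.06 and 0.06 m and y of jar6 in the frame of pan between -0.06 and 0.06 m and contact force between jar6 and pan above 0.6 N and contact force between the fingers and jar6 below 0.1 N))), for 0.3 s.
At the end, for the whole second after the job is handed in: Every jar present stands upright (within 0.12 rad), at rest and released on the mat of a tray: jars heavier than 282 g in the orange tray, lighter than 238 g in the blue tray, those between in either (((x of jar1 in the frame of tray_heavy between -0.062 and 0.062 m and y of jar1 in the frame of tray_heavy between -0.092 and 0.092 m and z of jar1 in the frame of tray_heavy below 0.014 m and contact force between jar1 and mat_heavy above 2.33 N) or (x of jar1 in the frame of tray_light between -0.062 and 0.062 m and y of jar1 in the frame of tray_light between -0.092 and 0.092 m and z of jar1 in the frame of tray_light below 0.014 m and contact force between jar1 and mat_light between 0.6 and 2.77 N)) and angle between each of jar1, jar2, jar3, jar4, jar5, jar6's own z axis and vertical below 0.12 rad and linear speed of each of jar1, jar2, jar3, jar4, jar5, jar6 below 0.03 m/s and contact force between the fingers and jar1 below 0.1 N and ((x of jar2 in the frame of tray_heavy between -0.062 and 0.062 m and y of jar2 in the frame of tray_heavy between -0.092 and 0.092 m and z of jar2 in the frame of tray_heavy below 0.014 m and contact force between jar2 and mat_heavy above 2.33 N) or (x of jar2 in the frame of tray_light between -0.062 and 0.062 m and y of jar2 in the frame of tray_light between -0.092 and 0.092 m and z of jar2 in the frame of tray_light below 0.014 m and contact force between jar2 and mat_light between 0.6 and 2.77 N)) and contact force between the fingers and jar2 below 0.1 N and ((x of jar3 in the frame of tray_heavy between -0.062 and 0.062 m and y of jar3 in the frame of tray_heavy between -0.092 and 0.092 m and z of jar3 in the frame of tray_heavy below 0.014 m and contact force between jar3 and mat_heavy above 2.33 N) or (x of jar3 in the frame of tray_light between -0.062 and 0.062 m and y of jar3 in the frame of tray_light between -0.092 and 0.092 m and z of jar3 in the frame of tray_light below 0.014 m and contact force between jar3 and mat_light between 0.6 and 2.77 N)) and contact force between the fingers and jar3 below 0.1 N and ((x of jar4 in the frame of tray_heavy between -0.062 and 0.062 m and y of jar4 in the frame of tray_heavy between -0.092 and 0.092 m and z of jar4 in the frame of tray_heavy below 0.014 m and contact force between jar4 and mat_heavy above 2.33 N) or (x of jar4 in the frame of tray_light between -0.062 and 0.062 m and y of jar4 in the frame of tray_light between -0.092 and 0.092 m and z of jar4 in the frame of tray_light below 0.014 m and contact force between jar4 and mat_light between 0.6 and 2.77 N)) and contact force between the fingers and jar4 below 0.1 N and ((x of jar5 in the frame of tray_heavy between -0.062 and 0.062 m and y of jar5 in the frame of tray_heavy between -0.092 and 0.092 m and z of jar5 in the frame of tray_heavy below 0.014 m and contact force between jar5 and mat_heavy above 2.33 N) or (x of jar5 in the frame of tray_light between -0.062 and 0.062 m and y of jar5 in the frame of tray_light between -0.092 and 0.092 m and z of jar5 in the frame of tray_light below 0.014 m and contact force between jar5 and mat_light between 0.6 and 2.77 N)) and contact force between the fingers and jar5 below 0.1 N and ((x of jar6 in the frame of tray_heavy between -0.062 and 0.062 m and y of jar6 in the frame of tray_heavy between -0.092 and 0.092 m and z of jar6 in the frame of tray_heavy below 0.014 m and contact force between jar6 and mat_heavy above 2.33 N) or (x of jar6 in the frame of tray_light between -0.062 and 0.062 m and y of jar6 in the frame of tray_light between -0.092 and 0.092 m and z of jar6 in the frame of tray_light below 0.014 m and contact force between jar6 and mat_light between 0.6 and 2.77 N)) and contact force between the fingers and jar6 below 0.1 N); the robot touches nothing.
It fails at once if a jar is dropped (falls free from more than about 5 cm) ((contact force between jar1 and anything else below 0.01 N and linear speed of jar1 above 1 m/s) or (contact force between jar2 and anything else below 0.01 N and linear speed of jar2 above 1 m/s) or (contact force between jar3 and anything else below 0.01 N and linear speed of jar3 above 1 m/s) or (contact force between jar4 and anything else below 0.01 N and linear speed of jar4 above 1 m/s) or (contact force between jar5 and anything else below 0.01 N and linear speed of jar5 above 1 m/s) or (contact force between jar6 and anything else below 0.01 N and linear speed of jar6 above 1 m/s)).
It fails at once if a jar is tipped over (past 0.9 rad) (angle between any of jar1, jar2, jar3, jar4, jar5, jar6's own z axis and vertical above 0.9 rad).
It fails at once if another thing is moved more than 5 cm from its place (distance of any of reagent, grease, beaker, dish, spatula, stopper, gasket from where it was at the start of the episode above 0.05 m).
Of jar1, jar2, jar3, jar4, jar5, jar6 only 4 to 5 are there at a start; the rules pass over those that are not, and their reading is None.
At some moment in a run one of jar1, jar2, jar3, jar4, jar5, jar6 may be knocked a few centimetres aside while the robot is not near it.
It also fails if it takes over 210 s, if anything falls off the work surface, if the arm or the gripper's body presses on something with over 40 N, if the wrist force passes 120 N, or if a joint passes its speed limit or range.

## Working session

There is one attempt and no reset: what is moved stays moved. The work goes in short steps, Python scripts to look and compute and a tool call to move; the robot and the scene stay as the last step left them, time stands still between calls to the robot, and variables do not carry over. Pictures are saved under pics/ and viewed, about 12 in all and at most 16, crops included, and the job is handed in when it is done.

Besides the shell and the picture viewer there is one more tool, called after "Request:" by a JSON object that holds its "op" and its "data". arm_command: Moves the arm, as the interface text tells. Its arguments: {"type":"object","properties":{"increments":{"type":"array"},"newtons":{"type":"number"}},"required":["increments"]}

```bash
ls; mkdir -p pics; cat > h.py <<'E'
import numpy as np, cv2
from plant import monitor, camera, env, nets
def K(c): return np.array([[c["fx"],0,c["cx"]],[0,c["fy"],c["cy"]],[0,0,1.]])
def ext(c,s=None):
    if "R" in c: return np.array(c["R"]),np.array(c["t"])
    T=np.eye(4);T[:3,:3]=s["orientation"];T[:3,3]=s["tool_pos"]
    M=np.linalg.inv(T@np.array(c["tool_from_camera"]));return M[:3,:3],M[:3,3]
def onplane(c,uv,z,s=None):
    R,t=ext(c,s);u=cv2.undistortPoints(np.array([[uv]],float),K(c),np.array(c["D"],float))[0,0]
    d=R.T@np.array([u[0],u[1],1]);o=-R.T@t
    return o+d*(z-o[2])/d[2]
def proj(c,X,s=None):
    R,t=ext(c,s);return cv2.projectPoints(np.array(X,float).reshape(-1,3),cv2.Rodrigues(R)[0],t,K(c),np.array(c["D"],float))[0][:,0]
E
python3 - <<'E'
from h import *
s=monitor.sense();print({k:np.round(v,3).tolist() for k,v in s.items()})
for n in("top","side"):
    c=camera(n);cv2.imwrite(f"pics/{n}0.png",c["frame"])
    print(n,np.round(-np.array(c["R"]).T@c["t"],3),np.round(c["R"],2).tolist())
    for l in["jar1","shelf","shelf_rail","balance","pan","pivot","beam","tray_heavy","tray_light","mat_heavy","mat_light"]:
        print(l,[(np.round(d["box"]).tolist(),round(d["confidence"],2)) for d in nets.look_for(c,l)[:7]])
E
```

```text
pics
{'clock': 0.0, 'qpos': [1.071, 0.334, 0.04, 1.466, -0.013, 1.343, -0.059], 'joint_vel': [-0.0, 0.001, -0.0, 0.002, 0.002, 0.001, 0.0], 'joint_efforts': [-0.002, -65.854, 1.364, -40.557, 0.017, 0.012, -0.0], 'tool_pos': [0.253, -0.598, 0.23], 'orientation': [[-0.921, -0.001, 0.39], [-0.39, 0.002, -0.921], [0.0, -1.0, -0.002]], 'ft_force': [0.241, -0.298, -0.502], 'torque': [-0.019, 0.011, 0.02], 'width': 0.085}
top [0.472 0.009 1.697] [[-0.03, -1.0, 0.01], [-1.0, 0.03, -0.06], [0.06, -0.01, -1.0]]
jar1 [([264.0, 193.0, 289.0, 212.0], 0.9), ([299.0, 191.0, 320.0, 213.0], 0.89), ([356.0, 178.0, 378.0, 205.0], 0.82), ([387.0, 180.0, 406.0, 204.0], 0.56)]
shelf [([204.0, 170.0, 434.0, 225.0], 0.93)]
shelf_rail [([203.0, 168.0, 436.0, 229.0], 0.61)]
balance [([178.0, 243.0, 272.0, 291.0], 0.57), ([175.0, 245.0, 267.0, 289.0], 0.25)]
pan [([218.0, 244.0, 265.0, 290.0], 0.83)]
pivot [([176.0, 242.0, 272.0, 295.0], 0.87)]
beam [([176.0, 244.0, 268.0, 289.0], 0.94), ([175.0, 243.0, 271.0, 290.0], 0.46), ([381.0, 231.0, 454.0, 283.0], 0.22)]
tray_heavy [([376.0, 229.0, 455.0, 291.0], 0.69)
[... 511 characters left out ...]
)]
shelf [([223.0, 198.0, 457.0, 370.0], 0.93)]
shelf_rail [([218.0, 196.0, 456.0, 369.0], 0.92)]
balance [([325.0, 169.0, 422.0, 227.0], 0.6), ([251.0, 213.0, 344.0, 273.0], 0.53)]
pan [([331.0, 172.0, 395.0, 214.0], 0.67), ([166.0, 353.0, 210.0, 388.0], 0.43), ([251.0, 212.0, 343.0, 272.0], 0.32)]
pivot [([326.0, 168.0, 423.0, 230.0], 0.97)]
beam [([332.0, 167.0, 417.0, 209.0], 0.95)]
tray_heavy [([153.0, 251.0, 260.0, 341.0], 0.8)]
tray_light [([251.0, 214.0, 343.0, 273.0], 0.98), ([221.0, 195.0, 457.0, 370.0], 0.72)]
mat_heavy [([162.0, 261.0, 252.0, 328.0], 0.56), ([267.0, 266.0, 298.0, 313.0], 0.53)]
mat_light [([260.0, 221.0, 340.0, 271.0], 0.82), ([330.0, 166.0, 416.0, 209.0], 0.32)]
```

```bash
python3 - <<'E'
import cv2
t=cv2.imread("pics/top0.png");s=cv2.imread("pics/side0.png")
cv2.imwrite("pics/top0c.png",cv2.resize(t[150:330,150:470],None,fx=2.5,fy=2.5,interpolation=2))
cv2.imwrite("pics/side0c.png",cv2.resize(s[150:400,140:470],None,fx=2.4,fy=2.4,interpolation=2))
E
```

```text
(no output)
```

View pics/top0c.png

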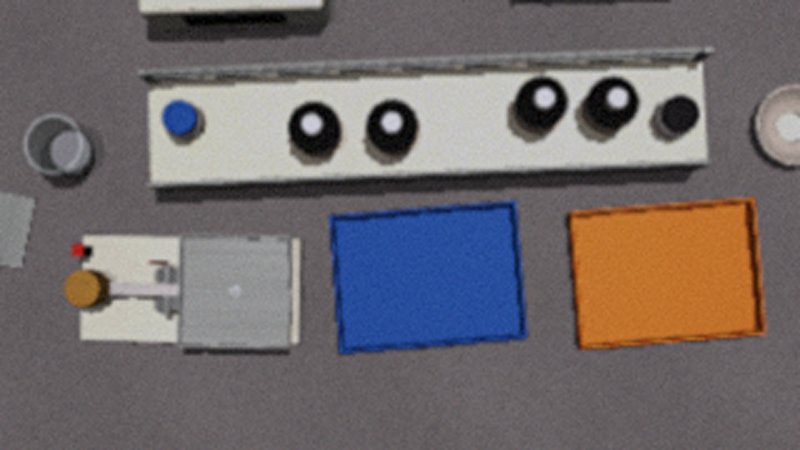

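View pics/side0c.png

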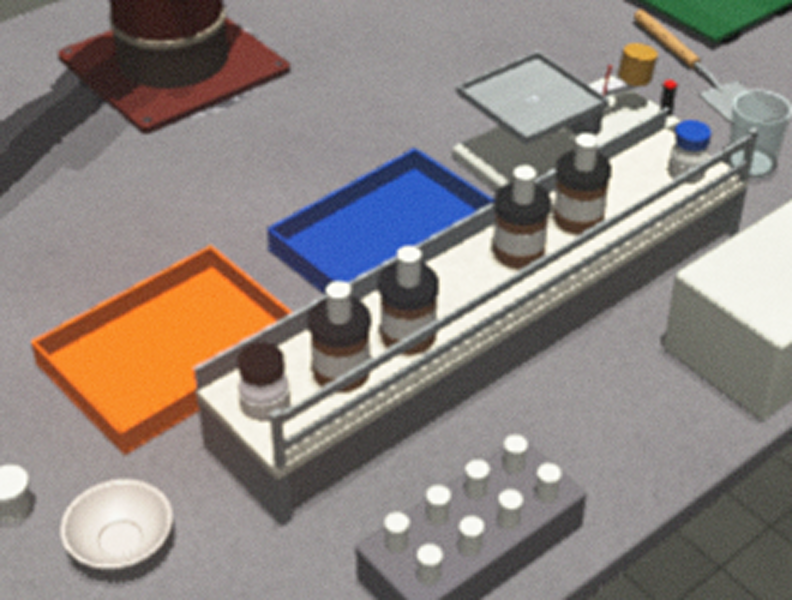

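The top view shows four jars, with necks at crop pixels (313,122), (392,121), (545,97) and (618,97). The pan is centred near (236,292), the blue tray near (428,277) and the orange tray near (667,273). The side view confirms four jars and an empty pan in the up position.

```bash
python3 - <<'E'
from h import *
c=camera("top")
f=lambda p,z:onplane(c,(150+(p[0]+.5)/2.5-.5,150+(p[1]+.5)/2.5-.5),z)
for p in[(313,122),(392,121),(545,97),(618,97)]:print("jar",f(p,.188).round(3))
for n,P,z in[("pan",[(181,237),(290,237),(292,347),(181,348)],.107),("blue",[(331,216),(516,203),(525,338),(340,352)],.034),("orange",[(568,212),(754,200),(765,334),(580,348)],.034),("rail",[(153,185),(707,163)],.11)]:
    Q=np.array([f(p,z) for p in P]);print(n,Q.mean(0).round(3),Q[:,:2].round(3).tolist(),'ang',np.degrees(np.arctan2(-(Q[0]-Q[1])[0],(Q[0]-Q[1])[1])).round(1))
w=camera("wrist");print(np.round(w["tool_from_camera"],3).tolist())
print(f((90,290),.109),f((79,250),.12))
E
```

```text
jar [0.647 0.121 0.188]
jar [0.646 0.034 0.188]
jar [ 0.668 -0.136  0.188]
jar [ 0.666 -0.217  0.188]
pan [0.462 0.221 0.107] [[0.527, 0.284], [0.524, 0.157], [0.397, 0.158], [0.399, 0.287]] ang -1.6
blue [ 0.473 -0.002  0.034] [[0.55, 0.114], [0.56, -0.111], [0.396, -0.116], [0.386, 0.107]] ang 2.4
orange [ 0.469 -0.292  0.034] [[0.547, -0.173], [0.555, -0.403], [0.391, -0.41], [0.382, -0.182]] ang 2.0
rail [ 0.592 -0.007  0.11 ] [[0.589, 0.315], [0.596, -0.33]] ang 0.6
[[0.0, 0.959, 0.284, -0.072], [0.001, -0.284, 0.959, -0.143], [1.0, -0.0, -0.001, -0.001], [0.0, 0.0, 0.0, 1.0]]
[0.46878844 0.39136627 0.109     ] [0.51521192 0.40076895 0.12      ]
```

Request:
{"op": "arm_command", "data": {"increments": [{"ty":-0.046,"yaw":0.067,"jaw":0.2},{"ty":-0.046,"yaw":0.067,"jaw":0.2},{"ty":-0.046,"yaw":0.067,"jaw":0.2},{"tx":-0.037,"tz":-0.034,"jaw":0.2},{"tx":-0.037,"tz":-0.034,"jaw":0.2},{"tx":-0.037,"tz":-0.034,"jaw":0.2},{"tx":-0.037,"tz":-0.034,"jaw":0.2},{"tx":-0.037,"tz":-0.034,"jaw":0.2},{"tx":-0.037,"tz":-0.034,"jaw":0.2},{"tx":-0.037,"tz":-0.034,"jaw":0.2},{"tx":-0.037,"tz":-0.034,"jaw":0.2},{"tx":-0.037,"tz":-0.034,"jaw":0.2},{"tx":-0.037,"tz":-0.034,"jaw":0.2},{"tx":-0.037,"tz":-0.034,"jaw":0.2},{"tx":-0.037,"tz":-0.034,"jaw":0.2},{"tx":-0.037,"tz":-0.034,"jaw":0.2},{"tx":-0.037,"tz":-0.034,"jaw":0.2},{"jaw":0.2}], "newtons": 40}}

```text
validation failed for argument at $.in...
```

Request:
{"op": "arm_command", "data": {"increments": [{"tx":0,"ty":-0.046,"tz":0,"yaw":0.067,"jaw":0.2},{"tx":0,"ty":-0.046,"tz":0,"yaw":0.067,"jaw":0.2},{"tx":0,"ty":-0.046,"tz":0,"yaw":0.067,"jaw":0.2}], "newtons": 40}}

```text
clock: 1.6
tool_pos: [0.2534, -0.5983, 0.343]
orientation: [[-1.0, -0.0, -0.007], [0.007, 0.0, -1.0], [0.0, -1.0, -0.0]]
ft_force: [1.4, -0.8, 0.5]
width: 0.0512
```

Request:
{"op": "arm_command", "data": {"increments": [{"tx":-0.037,"ty":0,"tz":-0.034,"yaw":0,"jaw":0.2},{"tx":-0.037,"ty":0,"tz":-0.034,"yaw":0,"jaw":0.2},{"tx":-0.037,"ty":0,"tz":-0.034,"yaw":0,"jaw":0.2},{"tx":-0.037,"ty":0,"tz":-0.034,"yaw":0,"jaw":0.2},{"tx":-0.037,"ty":0,"tz":-0.034,"yaw":0,"jaw":0.2},{"tx":-0.037,"ty":0,"tz":-0.034,"yaw":0,"jaw":0.2},{"tx":-0.037,"ty":0,"tz":-0.034,"yaw":0,"jaw":0.2},{"tx":-0.037,"ty":0,"tz":-0.034,"yaw":0,"jaw":0.2},{"tx":-0.037,"ty":0,"tz":-0.034,"yaw":0,"jaw":0.2},{"tx":-0.037,"ty":0,"tz":-0.034,"yaw":0,"jaw":0.2},{"tx":-0.037,"ty":0,"tz":-0.034,"yaw":0,"jaw":0.2},{"tx":-0.037,"ty":0,"tz":-0.034,"yaw":0,"jaw":0.2},{"tx":-0.037,"ty":0,"tz":-0.034,"yaw":0,"jaw":0.2},{"tx":-0.037,"ty":0,"tz":-0.034,"yaw":0,"jaw":0.2},{"tx":0,"ty":0,"tz":0,"yaw":0,"jaw":0.2}]}}

```text
clock: 3.1
tool_pos: [0.6718, -0.2113, 0.3401]
orientation: [[-1.0, -0.0, 0.007], [-0.007, 0.004, -1.0], [0.0, -1.0, -0.004]]
ft_force: [-0.4, 0.6, -0.8]
width: 0.0512
```

```bash
cat >> h.py <<'E'
def necks(c,s,zt,boxes=None):
    """white neck tops: bright blobs inside jar boxes (wrist view)"""
    out=[]
    for d in nets.look_for(c,"jar1")[:8]:
        if d["confidence"]<.3: continue
        l,t,r,b=[int(max(0,v)) for v in d["box"]]
        g=c["frame"][t:b,l:r].min(2);m=(cv2.GaussianBlur(g,(5,5),0)>150).astype(np.uint8)
        n,lab,st,ce=cv2.connectedComponentsWithStats(m)
        out.append((round(d["confidence"],2),[l,t,r,b],[(st[i,:].tolist(),onplane(c,(ce[i,0]+l,ce[i,1]+t),zt,s)[:2].round(3).tolist()) for i in range(1,n) if st[i,4]>60]))
    return out
E
python3 - <<'E'
from h import *
s=monitor.sense();c=camera("wrist");cv2.imwrite("pics/w1.png",c["frame"]);print(s["tool_pos"].round(4) if hasattr(s["tool_pos"],'round') else s["tool_pos"])
for o in necks(c,s,.188):print(o)
print(proj(c,[[.667,-.217,.188],[.668,-.136,.188]],s))
E
```

```text
[ 0.6718 -0.2113  0.3401]
(0.79, [48, 204, 145, 266], [([9, 0, 62, 12, 413], [0.689, 0.002]), ([76, 0, 21, 14, 125], [0.689, -0.047]), ([0, 40, 24, 22, 450], [0.643, 0.036]), ([62, 41, 35, 21, 356], [0.64, -0.033])])
(0.74, [218, 186, 284, 249], [([0, 0, 41, 28, 422], [0.702, -0.13]), ([45, 0, 21, 17, 139], [0.705, -0.171]), ([10, 35, 24, 20, 359], [0.668, -0.137]), ([0, 42, 15, 21, 138], [0.658, -0.12])])
(0.67, [301, 192, 358, 253], [([0, 0, 14, 14, 110], [0.7, -0.196]), ([40, 0, 17, 23, 185], [0.698, -0.236]), ([18, 32, 22, 17, 288], [0.667, -0.217]), ([47, 47, 10, 14, 90], [0.654, -0.239])])
(0.6, [1, 203, 68, 269], [([0, 0, 47, 10, 295], [0.69, 0.064]), ([27, 41, 40, 22, 540], [0.642, 0.041])])
(0.36, [0, 318, 62, 406], [([0, 5, 49, 76, 2994], [0.525, 0.104])])
[[329.26519998 232.93549714]
 [239.33552315 231.17149433]]
```

View pics/w1.png

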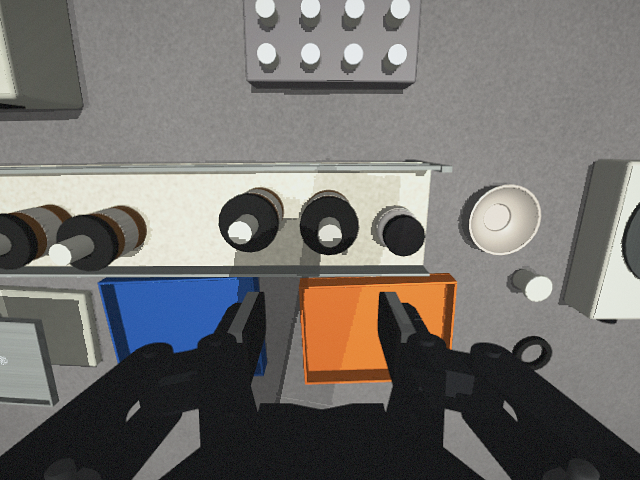

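Request:
{"op": "arm_command", "data": {"increments": [{"tx":0.006,"ty":0.05,"tz":0.0075,"yaw":0,"jaw":0.2},{"tx":0,"ty":0.05,"tz":0,"yaw":0,"jaw":0.2},{"tx":0,"ty":0.05,"tz":0,"yaw":0,"jaw":0.2},{"tx":0,"ty":0.04,"tz":0,"yaw":0,"jaw":0.2},{"tx":0,"ty":0.02,"tz":0,"yaw":0,"jaw":0.2},{"tx":0,"ty":0.0125,"tz":0,"yaw":0,"jaw":0.2},{"tx":0,"ty":0,"tz":0,"yaw":0,"jaw":0.2},{"tx":0,"ty":0,"tz":0,"yaw":0,"jaw":-1},{"tx":0,"ty":0,"tz":0,"yaw":0,"jaw":-1},{"tx":0,"ty":0,"tz":0,"yaw":0,"jaw":-1},{"tx":0,"ty":0,"tz":0,"yaw":0,"jaw":-1},{"tx":0,"ty":0,"tz":0,"yaw":0,"jaw":-1},{"tx":0,"ty":0,"tz":0,"yaw":0,"jaw":-1}], "newtons": 40}}

```text
clock: 4.5
tool_pos: [0.6645, -0.224, 0.1653]
orientation: [[-1.0, 0.002, -0.001], [0.001, -0.0, -1.0], [-0.002, -1.0, 0.0]]
ft_force: [0.4, 1.8, 6.2]
width: 0.0203
```

Request:
{"op": "arm_command", "data": {"increments": [{"tx":0,"ty":-0.02,"tz":0,"yaw":0,"jaw":-1},{"tx":0,"ty":-0.05,"tz":0,"yaw":0,"jaw":-1},{"tx":0,"ty":-0.05,"tz":0,"yaw":0,"jaw":-1},{"tx":0.042,"ty":0,"tz":0,"yaw":0,"jaw":-1},{"tx":0.042,"ty":0,"tz":0,"yaw":0,"jaw":-1},{"tx":0.042,"ty":0,"tz":-0.04,"yaw":0,"jaw":-1},{"tx":0.042,"ty":0,"tz":-0.04,"yaw":0,"jaw":-1},{"tx":0.042,"ty":0,"tz":-0.04,"yaw":0,"jaw":-1},{"tx":0.042,"ty":0,"tz":-0.04,"yaw":0,"jaw":-1},{"tx":0,"ty":0,"tz":-0.04,"yaw":0,"jaw":-1},{"tx":0,"ty":0,"tz":-0.04,"yaw":0,"jaw":-1},{"tx":0,"ty":0,"tz":-0.04,"yaw":0,"jaw":-1},{"tx":0,"ty":0,"tz":-0.04,"yaw":0,"jaw":-1},{"tx":0,"ty":0,"tz":-0.04,"yaw":0,"jaw":-1},{"tx":0,"ty":0,"tz":-0.04,"yaw":0,"jaw":-1},{"tx":0,"ty":0,"tz":-0.04,"yaw":0,"jaw":-1},{"tx":0,"ty":0,"tz":-0.04,"yaw":0,"jaw":-1},{"tx":0,"ty":0,"tz":-0.03,"yaw":0,"jaw":-1},{"tx":0,"ty":0,"tz":-0.02,"yaw":0,"jaw":-1},{"tx":0,"ty":0,"tz":0,"yaw":0,"jaw":-1}]}}

```text
clock: 6.5
tool_pos: [0.4618, 0.2025, 0.2604]
orientation: [[-1.0, -0.0, 0.002], [-0.002, 0.001, -1.0], [0.0, -1.0, -0.001]]
ft_force: [0.7, 0.3, -3.5]
width: 0.0207
```

```bash
python3 - <<'E'
from h import *
s=monitor.sense();c=camera("wrist");t=camera("top")
cv2.imwrite("pics/w2.png",np.vstack([cv2.resize(c["frame"],(533,400))[150:],cv2.resize(t["frame"][235:300,160:320],(533,216))]))
print(s["tool_pos"],s["width"],s["ft_force"])
for l in("pan","jar1"):
  for d in nets.look_for(t,l)[:5]:
    b=d["box"];print(l,d["confidence"],np.round(b),onplane(t,((b[0]+b[2])/2,(b[1]+b[3])/2),.107))
E
```

```text
[0.46184253 0.20250674 0.2603793 ] 0.0207013381256796 [ 0.66886425  0.33449869 -3.50452541]
pan 0.76 [234. 245. 268. 290.] [0.45930857 0.20160063 0.107     ]
pan 0.62 [379. 229. 455. 289.] [ 0.46968547 -0.27925794  0.107     ]
jar1 0.76 [263. 190. 288. 213.] [0.64851397 0.12522974 0.107     ]
jar1 0.61 [302. 190. 318. 212.] [0.64636545 0.02579404 0.107     ]
jar1 0.6 [354. 181. 379. 203.] [ 0.66784316 -0.13941871  0.107     ]
```

View pics/w2.png

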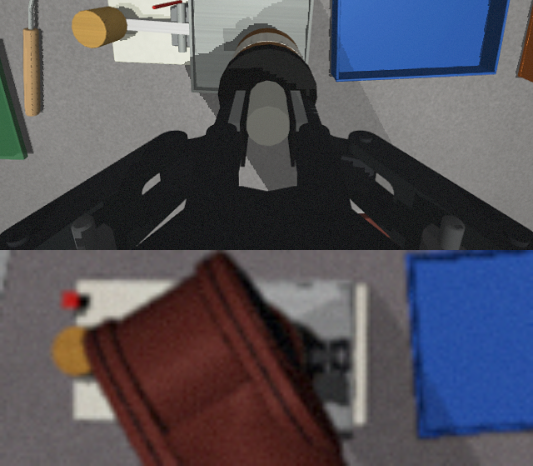

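```bash
cat >> h.py <<'E'
def needle(save=None):
    s=monitor.sense();c=camera("wrist");f=c["frame"].astype(int)
    m=((f[...,2]>90)&(f[...,2]>f[...,1]*2)&(f[...,2]>f[...,0]*2)).astype(np.uint8)
    n,lab,st,ce=cv2.connectedComponentsWithStats(m)
    for i in range(1,n):
        if st[i,4]<15: continue
        ys,xs=np.where(lab==i);P=np.c_[xs,ys]
        # extremes along principal direction
        v=np.linalg.svd(P-P.mean(0),full_matrices=False)[2][0];k=(P-P.mean(0))@v
        print(st[i].tolist(),[(P[j].tolist(),onplane(c,P[j],.126,s)[:2].round(4).tolist()) for j in(k.argmin(),k.argmax())])
    for a in(-.14,0,.14):
        b=np.array([.497,.311,.064]);print(a,proj(c,[b+np.array([0,-np.sin(a)*r,np.cos(a)*r]) for r in(.02,.062)],s).round(0).tolist())
    if save: cv2.imwrite(save,c["frame"])
    return c,s
E
python3 -c "
from h import *
needle('pics/n0.png')"
```

```text
[94, 158, 16, 16, 205] [([94, 159], [0.5246, 0.3818]), ([109, 172], [0.5142, 0.3713])]
[178, 182, 36, 11, 93] [([213, 182], [0.5056, 0.2873]), ([178, 191], [0.4985, 0.3167])]
-0.14 [[199.0, 187.0], [175.0, 193.0]]
0 [[202.0, 187.0], [185.0, 193.0]]
0.14 [[205.0, 187.0], [196.0, 193.0]]
```

Request:
{"op": "arm_command", "data": {"increments": [{"tx":0,"ty":0.03,"tz":-0.019,"yaw":0,"jaw":-1},{"tx":0,"ty":0.03,"tz":0,"yaw":0,"jaw":-1},{"tx":0,"ty":0.015,"tz":0,"yaw":0,"jaw":-1},{"tx":0,"ty":0.01,"tz":0,"yaw":0,"jaw":-1},{"tx":0,"ty":0.008,"tz":0,"yaw":0,"jaw":-1},{"tx":0,"ty":0.006,"tz":0,"yaw":0,"jaw":-1},{"tx":0,"ty":0,"tz":0,"yaw":0,"jaw":-1}]}}

```text
clock: 7.45
tool_pos: [0.4629, 0.215, 0.1807]
orientation: [[-1.0, 0.0, -0.002], [0.002, 0.0, -1.0], [-0.0, -1.0, -0.0]]
ft_force: [0.8, -1.0, -0.6]
width: 0.0212
```

Request:
{"op": "arm_command", "data": {"increments": [{"tx":0,"ty":0,"tz":0,"yaw":0,"jaw":0.2},{"tx":0,"ty":0,"tz":0,"yaw":0,"jaw":0.2},{"tx":0,"ty":0,"tz":0,"yaw":0,"jaw":0.2},{"tx":0,"ty":-0.03,"tz":0,"yaw":0,"jaw":0.2},{"tx":0,"ty":-0.04,"tz":0,"yaw":0,"jaw":0.2},{"tx":0,"ty":-0.03,"tz":0,"yaw":0,"jaw":0.2},{"tx":0,"ty":0,"tz":0,"yaw":0,"jaw":0.2},{"tx":0,"ty":0,"tz":0,"yaw":0,"jaw":0.2},{"tx":0,"ty":0,"tz":0,"yaw":0,"jaw":0.2},{"tx":0,"ty":0,"tz":0,"yaw":0,"jaw":0.2}]}}

```text
clock: 8.45
tool_pos: [0.4622, 0.215, 0.2596]
orientation: [[-1.0, -0.001, -0.001], [0.001, -0.0, -1.0], [0.001, -1.0, 0.0]]
ft_force: [0.3, -0.1, -0.3]
width: 0.051
```

```bash
cat >> h.py <<'E'
def look(save):
    c,s=needle(save);print(s["tool_pos"].round(4),round(s["width"],4))
    for o in necks(c,s,.194):print(o)
E
python3 -c "
from h import *
look('pics/n1.png')"
```

```text
[110, 157, 16, 15, 220] [([110, 157], [0.525, 0.3846]), ([125, 171], [0.5139, 0.3742])]
-0.14 [[217.0, 185.0], [194.0, 191.0]]
0 [[219.0, 185.0], [205.0, 192.0]]
0.14 [[222.0, 185.0], [215.0, 191.0]]
[0.4622 0.215  0.2596] 0.051
(0.89, [290, 195, 364, 275], [([0, 0, 20, 11, 152], [0.501, 0.231]), ([53, 0, 21, 14, 209], [0.5, 0.194]), ([28, 46, 25, 18, 292], [0.469, 0.209])])
(0.89, [404, 0, 497, 44], [([48, 3, 45, 41, 1046], [0.595, 0.13])])
(0.85, [505, 0, 634, 42], [([52, 4, 77, 38, 1473], [0.596, 0.058])])
(0.64, [185, 2, 638, 96], [([3, 0, 450, 72, 21473], [0.588, 0.181])])
(0.45, [251, 149, 396, 287], [([0, 0, 145, 91, 7204], [0.513, 0.219]), ([67, 92, 25, 18, 292], [0.469, 0.209])])
```

View pics/n1.png

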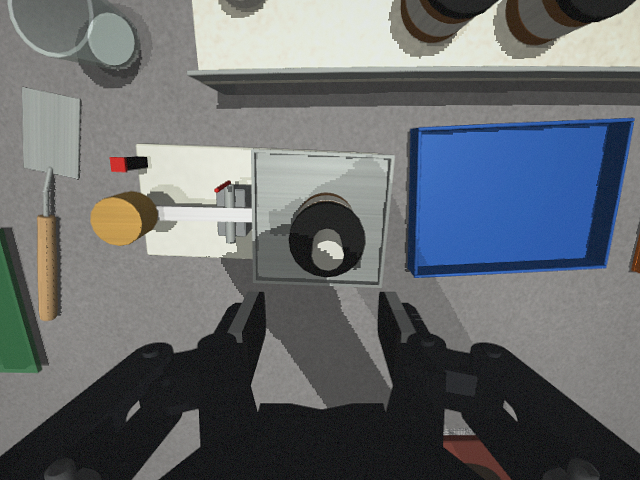

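The needle leans to pan-down with its tip at (216,190), matching the +0.14 prediction, so this jar is heavy and goes in the orange tray.

Request:
{"op": "arm_command", "data": {"increments": [{"tx":-0.003,"ty":0.04,"tz":0.006,"yaw":0,"jaw":0.2},{"tx":0,"ty":0.04,"tz":0,"yaw":0,"jaw":0.2},{"tx":0,"ty":0.03,"tz":0,"yaw":0,"jaw":0.2},{"tx":0,"ty":0.018,"tz":0,"yaw":0,"jaw":0.2},{"tx":0,"ty":0,"tz":0,"yaw":0,"jaw":0.2},{"tx":0,"ty":0,"tz":0,"yaw":0,"jaw":-1},{"tx":0,"ty":0,"tz":0,"yaw":0,"jaw":-1},{"tx":0,"ty":0,"tz":0,"yaw":0,"jaw":-1},{"tx":0,"ty":0,"tz":0,"yaw":0,"jaw":-1},{"tx":0,"ty":0,"tz":0,"yaw":0,"jaw":-1},{"tx":0,"ty":-0.02,"tz":0,"yaw":0,"jaw":-1},{"tx":0,"ty":-0.04,"tz":0,"yaw":0,"jaw":-1},{"tx":0,"ty":-0.04,"tz":0,"yaw":0,"jaw":-1},{"tx":0,"ty":0,"tz":0,"yaw":0,"jaw":-1}]}}

```text
clock: 9.95
tool_pos: [0.4664, 0.2115, 0.2421]
orientation: [[-1.0, 0.005, -0.001], [0.001, 0.002, -1.0], [-0.005, -1.0, -0.002]]
ft_force: [0.7, -0.1, -3.5]
width: 0.021
```

Request:
{"op": "arm_command", "data": {"increments": [{"tx":-0.003,"ty":0,"tz":0.02,"yaw":0,"jaw":-1},{"tx":-0.003,"ty":0,"tz":0.042,"yaw":0,"jaw":-1},{"tx":-0.003,"ty":0,"tz":0.042,"yaw":0,"jaw":-1},{"tx":-0.003,"ty":0,"tz":0.042,"yaw":0,"jaw":-1},{"tx":-0.003,"ty":0,"tz":0.042,"yaw":0,"jaw":-1},{"tx":-0.003,"ty":0,"tz":0.042,"yaw":0,"jaw":-1},{"tx":-0.003,"ty":0,"tz":0.042,"yaw":0,"jaw":-1},{"tx":-0.003,"ty":0,"tz":0.042,"yaw":0,"jaw":-1},{"tx":-0.003,"ty":0,"tz":0.042,"yaw":0,"jaw":-1},{"tx":-0.003,"ty":0,"tz":0.042,"yaw":0,"jaw":-1},{"tx":-0.003,"ty":0,"tz":0.042,"yaw":0,"jaw":-1},{"tx":-0.003,"ty":0,"tz":0.042,"yaw":0,"jaw":-1},{"tx":-0.003,"ty":0,"tz":0.042,"yaw":0,"jaw":-1},{"tx":-0.003,"ty":0,"tz":0.042,"yaw":0,"jaw":-1},{"tx":-0.003,"ty":0,"tz":0.042,"yaw":0,"jaw":-1},{"tx":-0.003,"ty":0,"tz":0.042,"yaw":0,"jaw":-1},{"tx":0,"ty":0,"tz":0.042,"yaw":0,"jaw":-1},{"tx":0,"ty":0,"tz":0.015,"yaw":0,"jaw":-1},{"tx":0,"ty":0,"tz":0,"yaw":0,"jaw":-1}]}}

```text
clock: 11.85
tool_pos: [0.5013, -0.357, 0.2364]
orientation: [[-1.0, -0.002, -0.005], [0.005, 0.001, -1.0], [0.002, -1.0, -0.001]]
ft_force: [-0.5, -0.6, -2.7]
width: 0.0203
```

```bash
python3 -c "
from h import *
s=monitor.sense();c=camera('wrist');cv2.imwrite('pics/w3.png',c['frame']);print(s['tool_pos'].round(4),s['width'])
for l in('tray_heavy','mat_heavy'):
  for d in nets.look_for(c,l)[:2]:print(l,d['confidence'],d['box'])
t=.035
print(proj(c,[[.469+x*np.cos(t)-y*np.sin(t),-.292+x*np.sin(t)+y*np.cos(t),.034] for x in(-.084,.084) for y in(-.114,.114)],s).round())
"
```

```text
[ 0.5013 -0.357   0.2364] 0.02032538210270054
tray_heavy 0.67 [143.0, 160.1, 370.3, 321.0]
mat_heavy 0.72 [163.1, 164.6, 361.9, 307.3]
[[368. 313.]
 [169. 320.]
 [368. 161.]
 [141. 170.]]
```

View pics/w3.png

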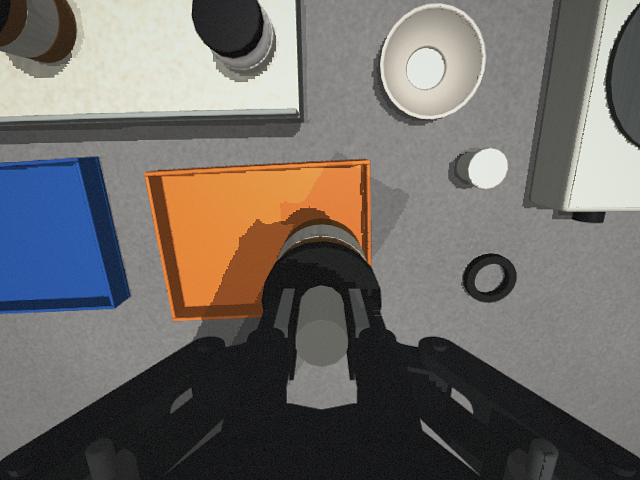

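Request:
{"op": "arm_command", "data": {"increments": [{"tx":0,"ty":0.045,"tz":0,"yaw":0,"jaw":-1},{"tx":0,"ty":0.045,"tz":0,"yaw":0,"jaw":-1},{"tx":0,"ty":0.04,"tz":0,"yaw":0,"jaw":-1},{"tx":0,"ty":0.025,"tz":0,"yaw":0,"jaw":-1},{"tx":0,"ty":0.015,"tz":0,"yaw":0,"jaw":-1},{"tx":0,"ty":0.008,"tz":0,"yaw":0,"jaw":-1},{"tx":0,"ty":0,"tz":0,"yaw":0,"jaw":-1},{"tx":0,"ty":0,"tz":0,"yaw":0,"jaw":-1}]}}

```text
clock: 12.8
tool_pos: [0.5034, -0.3553, 0.0969]
orientation: [[-1.0, 0.001, -0.001], [0.001, -0.001, -1.0], [-0.001, -1.0, 0.001]]
ft_force: [0.6, -0.5, -1.8]
width: 0.0206
```

Request:
{"op": "arm_command", "data": {"increments": [{"tx":0,"ty":0.005,"tz":0,"yaw":0,"jaw":-1},{"tx":0,"ty":0,"tz":0,"yaw":0,"jaw":-1}]}}

```text
clock: 13.0
tool_pos: [0.5028, -0.3553, 0.092]
orientation: [[-1.0, 0.0, -0.001], [0.001, -0.0, -1.0], [-0.0, -1.0, 0.0]]
ft_force: [0.4, -0.4, -2.2]
width: 0.0206
```

Request:
{"op": "arm_command", "data": {"increments": [{"tx":0,"ty":0.003,"tz":0,"yaw":0,"jaw":-1},{"tx":0,"ty":0,"tz":0,"yaw":0,"jaw":-1},{"tx":0,"ty":0,"tz":0,"yaw":0,"jaw":0.2},{"tx":0,"ty":0,"tz":0,"yaw":0,"jaw":0.2},{"tx":0,"ty":0,"tz":0,"yaw":0,"jaw":0.2},{"tx":0,"ty":-0.03,"tz":0,"yaw":0,"jaw":0.2},{"tx":0,"ty":-0.05,"tz":0,"yaw":0,"jaw":0.2},{"tx":0,"ty":-0.05,"tz":0,"yaw":0,"jaw":0.2},{"tx":0,"ty":-0.05,"tz":0,"yaw":0,"jaw":0.2},{"tx":0,"ty":-0.045,"tz":0,"yaw":0,"jaw":0.2},{"tx":-0.03,"ty":0,"tz":-0.039,"yaw":0,"jaw":0.2},{"tx":-0.03,"ty":0,"tz":-0.039,"yaw":0,"jaw":0.2},{"tx":-0.03,"ty":0,"tz":-0.039,"yaw":0,"jaw":0.2},{"tx":-0.03,"ty":0,"tz":-0.039,"yaw":0,"jaw":0.2},{"tx":-0.03,"ty":0,"tz":-0.039,"yaw":0,"jaw":0.2},{"tx":-0.03,"ty":0,"tz":-0.039,"yaw":0,"jaw":0.2},{"tx":-0.03,"ty":0,"tz":-0.039,"yaw":0,"jaw":0.2},{"tx":0,"ty":0,"tz":0,"yaw":0,"jaw":0.2}]}}

```text
clock: 14.8
tool_pos: [0.6734, -0.1296, 0.2687]
orientation: [[-1.0, 0.0, 0.007], [-0.007, 0.004, -1.0], [-0.001, -1.0, -0.004]]
ft_force: [-0.7, -1.0, -0.4]
width: 0.051
```

```bash
python3 -c "
from h import *
s=monitor.sense();c=camera('wrist');cv2.imwrite('pics/w4.png',c['frame']);print(s['tool_pos'].round(4))
for o in necks(c,s,.188):print(o)
t=camera('top')
for d in nets.look_for(t,'jar1')[:6]:
  b=d['box'];p=((b[0]+b[2])/2,(b[1]+b[3])/2);print(d['confidence'],np.round(b),onplane(t,p,.154).round(3),onplane(t,p,.08).round(3))
"
```

```text
[ 0.6734 -0.1296  0.2687]
(0.93, [469, 319, 542, 369], [])
(0.79, [85, 220, 191, 301], [([3, 0, 63, 18, 627], [0.691, 0.012]), ([85, 0, 21, 20, 169], [0.692, -0.035]), ([75, 38, 31, 33, 477], [0.651, -0.027]), ([0, 55, 27, 26, 590], [0.645, 0.034])])
(0.78, [0, 216, 101, 301], [([0, 0, 101, 21, 1027], [0.693, 0.068]), ([58, 59, 43, 26, 602], [0.646, 0.043])])
(0.77, [297, 200, 367, 279], [([0, 0, 20, 18, 177], [0.706, -0.116]), ([46, 0, 24, 31, 345], [0.703, -0.153]), ([28, 47, 20, 9, 125], [0.674, -0.138]), ([52, 60, 18, 19, 150], [0.659, -0.156])])
0.66 [298. 189. 318. 212.] [0.643 0.03  0.154] [0.651 0.031 0.08 ]
0.66 [428. 237. 452. 259.] [ 0.498 -0.337  0.154] [ 0.499 -0.354  0.08 ]
```

View pics/w4.png

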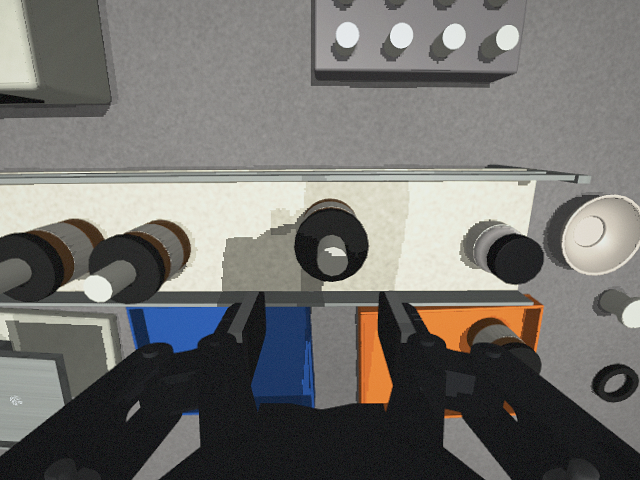

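```bash
python3 -c "
from h import *
s=monitor.sense();print(s['tool_pos'].round(4))"
```

```text
[ 0.6705 -0.1384  0.2694]
```

Request:
{"op": "arm_command", "data": {"increments": [{"tx":0.004,"ty":0.04,"tz":0,"yaw":0,"jaw":0.2},{"tx":0,"ty":0.04,"tz":0,"yaw":0,"jaw":0.2},{"tx":0,"ty":0.03,"tz":0,"yaw":0,"jaw":0.2},{"tx":0,"ty":0.014,"tz":0,"yaw":0,"jaw":0.2},{"tx":0,"ty":0.01,"tz":0,"yaw":0,"jaw":0.2},{"tx":0,"ty":0,"tz":0,"yaw":0,"jaw":0.2},{"tx":0,"ty":0,"tz":0,"yaw":0,"jaw":-1},{"tx":0,"ty":0,"tz":0,"yaw":0,"jaw":-1},{"tx":0,"ty":0,"tz":0,"yaw":0,"jaw":-1},{"tx":0,"ty":0,"tz":0,"yaw":0,"jaw":-1},{"tx":0,"ty":0,"tz":0,"yaw":0,"jaw":-1},{"tx":0,"ty":-0.02,"tz":0,"yaw":0,"jaw":-1},{"tx":0,"ty":-0.05,"tz":0,"yaw":0,"jaw":-1},{"tx":0,"ty":-0.05,"tz":0,"yaw":0,"jaw":-1},{"tx":0,"ty":0,"tz":0,"yaw":0,"jaw":-1},{"tx":0,"ty":0,"tz":0,"yaw":0,"jaw":-1},{"tx":0,"ty":0,"tz":0,"yaw":0,"jaw":-1}]}}

```text
clock: 16.7
tool_pos: [0.667, -0.1369, 0.2569]
orientation: [[-1.0, -0.002, -0.001], [0.001, 0.0, -1.0], [0.002, -1.0, -0.0]]
ft_force: [0.1, 0.2, -3.2]
width: 0.0205
```

Request:
{"op": "arm_command", "data": {"increments": [{"tx":0.043,"ty":0,"tz":0,"yaw":0,"jaw":-1},{"tx":0.043,"ty":0,"tz":0,"yaw":0,"jaw":-1},{"tx":0.0425,"ty":0,"tz":-0.04,"yaw":0,"jaw":-1},{"tx":0.0425,"ty":0,"tz":-0.04,"yaw":0,"jaw":-1},{"tx":0.0425,"ty":0,"tz":-0.04,"yaw":0,"jaw":-1},{"tx":0.0425,"ty":0,"tz":-0.04,"yaw":0,"jaw":-1},{"tx":0,"ty":0,"tz":-0.04,"yaw":0,"jaw":-1},{"tx":0,"ty":0,"tz":-0.04,"yaw":0,"jaw":-1},{"tx":0,"ty":0,"tz":-0.04,"yaw":0,"jaw":-1},{"tx":0,"ty":0,"tz":-0.04,"yaw":0,"jaw":-1},{"tx":0,"ty":0,"tz":-0.04,"yaw":0,"jaw":-1},{"tx":0,"ty":0,"tz":-0.04,"yaw":0,"jaw":-1},{"tx":0,"ty":0,"tz":-0.04,"yaw":0,"jaw":-1},{"tx":0,"ty":0,"tz":0,"yaw":0,"jaw":-1},{"tx":0,"ty":0,"tz":0,"yaw":0,"jaw":-1},{"tx":0,"ty":0,"tz":0,"yaw":0,"jaw":-1}]}}

```text
clock: 18.3
tool_pos: [0.4632, 0.214, 0.2573]
orientation: [[-1.0, -0.002, -0.002], [0.002, -0.001, -1.0], [0.002, -1.0, 0.001]]
ft_force: [-0.5, -0.2, -3.7]
width: 0.0205
```

Request:
{"op": "arm_command", "data": {"increments": [{"tx":0,"ty":0.03,"tz":0,"yaw":0,"jaw":-1},{"tx":0,"ty":0.03,"tz":0,"yaw":0,"jaw":-1},{"tx":0,"ty":0.015,"tz":0,"yaw":0,"jaw":-1},{"tx":0,"ty":0.012,"tz":0,"yaw":0,"jaw":-1},{"tx":0,"ty":0.008,"tz":0,"yaw":0,"jaw":-1},{"tx":0,"ty":0.004,"tz":0,"yaw":0,"jaw":-1},{"tx":0,"ty":0,"tz":0,"yaw":0,"jaw":-1},{"tx":0,"ty":0,"tz":0,"yaw":0,"jaw":-1}]}}

```text
clock: 19.1
tool_pos: [0.4638, 0.2154, 0.1797]
orientation: [[-1.0, 0.001, -0.001], [0.001, 0.0, -1.0], [-0.001, -1.0, -0.0]]
ft_force: [-0.8, -0.6, -0.2]
width: 0.0209
```

Contact (force dropped to about 0). Release, rise and read.

Request:
{"op": "arm_command", "data": {"increments": [{"tx":0,"ty":0,"tz":0,"yaw":0,"jaw":0.2},{"tx":0,"ty":0,"tz":0,"yaw":0,"jaw":0.2},{"tx":0,"ty":0,"tz":0,"yaw":0,"jaw":0.2},{"tx":0,"ty":-0.03,"tz":0,"yaw":0,"jaw":0.2},{"tx":0,"ty":-0.04,"tz":0,"yaw":0,"jaw":0.2},{"tx":0,"ty":-0.03,"tz":0,"yaw":0,"jaw":0.2},{"tx":0,"ty":0,"tz":0,"yaw":0,"jaw":0.2},{"tx":0,"ty":0,"tz":0,"yaw":0,"jaw":0.2},{"tx":0,"ty":0,"tz":0,"yaw":0,"jaw":0.2},{"tx":0,"ty":0,"tz":0,"yaw":0,"jaw":0.2},{"tx":0,"ty":0,"tz":0,"yaw":0,"jaw":0.2}]}}

```text
clock: 20.2
tool_pos: [0.4631, 0.2151, 0.2582]
orientation: [[-1.0, -0.001, -0.001], [0.001, -0.0, -1.0], [0.001, -1.0, 0.0]]
ft_force: [-0.1, -0.0, -0.4]
width: 0.0509
```

```bash
sed -i 's/st\[i,4\]<15/st[i,4]<6/' h.py; python3 -c "
from h import *
look('pics/n2.png')
im=cv2.imread('pics/n2.png')[130:290,90:410];cv2.imwrite('pics/n2c.png',cv2.resize(im,None,fx=2.4,fy=2.4,interpolation=2))"
```

```text
[109, 158, 17, 15, 218] [([109, 158], [0.5252, 0.3848]), ([125, 172], [0.5141, 0.3736])]
[207, 189, 5, 5, 15] [([210, 189], [0.5002, 0.3061]), ([207, 192], [0.4978, 0.3087])]
-0.14 [[216.0, 187.0], [194.0, 193.0]]
0 [[219.0, 187.0], [204.0, 193.0]]
0.14 [[222.0, 187.0], [215.0, 193.0]]
[0.4631 0.2151 0.2582] 0.0509
(0.81, [508, 0, 638, 43], [([49, 3, 81, 40, 1592], [0.596, 0.058])])
(0.77, [398, 0, 497, 44], [([54, 5, 45, 39, 997], [0.595, 0.13])])
(0.56, [286, 193, 364, 282], [([0, 0, 34, 16, 305], [0.503, 0.231]), ([45, 0, 33, 19, 351], [0.502, 0.196]), ([33, 53, 23, 15, 173], [0.468, 0.209])])
```

View pics/n2c.png

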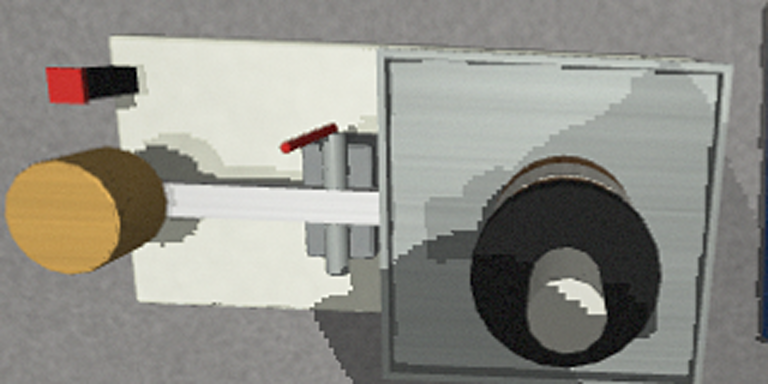

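```bash
python3 -c "
from h import *
for i in range(8): monitor.sense();camera('top')
needle('pics/n2b.png')"
```

```text
[110, 159, 16, 15, 218] [([110, 159], [0.5249, 0.3849]), ([125, 173], [0.5138, 0.3745])]
[208, 190, 4, 4, 14] [([209, 190], [0.4997, 0.3075]), ([209, 193], [0.4973, 0.3077])]
-0.14 [[217.0, 187.0], [195.0, 193.0]]
0 [[220.0, 187.0], [205.0, 193.0]]
0.14 [[223.0, 187.0], [216.0, 193.0]]
```

Request:
{"op": "arm_command", "data": {"increments": [{"tx":0,"ty":0.04,"tz":0,"yaw":0,"jaw":0.2},{"tx":0,"ty":0.04,"tz":0,"yaw":0,"jaw":0.2},{"tx":0,"ty":0.022,"tz":0,"yaw":0,"jaw":0.2},{"tx":0,"ty":0.01,"tz":0,"yaw":0,"jaw":0.2},{"tx":0,"ty":0,"tz":0,"yaw":0,"jaw":0.2},{"tx":0,"ty":0,"tz":0,"yaw":0,"jaw":-1},{"tx":0,"ty":0,"tz":0,"yaw":0,"jaw":-1},{"tx":0,"ty":0,"tz":0,"yaw":0,"jaw":-1},{"tx":0,"ty":0,"tz":0,"yaw":0,"jaw":-1},{"tx":0,"ty":0,"tz":0,"yaw":0,"jaw":-1},{"tx":0,"ty":-0.02,"tz":0,"yaw":0,"jaw":-1},{"tx":0,"ty":-0.04,"tz":0,"yaw":0,"jaw":-1},{"tx":0,"ty":-0.04,"tz":0,"yaw":0,"jaw":-1},{"tx":0,"ty":0,"tz":0,"yaw":0,"jaw":-1},{"tx":0,"ty":0,"tz":0,"yaw":0,"jaw":-1}]}}

```text
clock: 22.25
tool_pos: [0.4634, 0.2153, 0.2493]
orientation: [[-1.0, 0.0, -0.001], [0.001, 0.0, -1.0], [-0.0, -1.0, -0.0]]
ft_force: [0.6, -0.3, -2.8]
width: 0.0206
```

Request:
{"op": "arm_command", "data": {"increments": [{"tx":0,"ty":0,"tz":0.02,"yaw":0,"jaw":-1},{"tx":-0.0036,"ty":0,"tz":0.042,"yaw":0,"jaw":-1},{"tx":-0.0036,"ty":0,"tz":0.042,"yaw":0,"jaw":-1},{"tx":-0.0036,"ty":0,"tz":0.042,"yaw":0,"jaw":-1},{"tx":-0.0036,"ty":0,"tz":0.042,"yaw":0,"jaw":-1},{"tx":-0.0036,"ty":0,"tz":0.042,"yaw":0,"jaw":-1},{"tx":-0.0036,"ty":0,"tz":0.042,"yaw":0,"jaw":-1},{"tx":-0.0036,"ty":0,"tz":0.042,"yaw":0,"jaw":-1},{"tx":-0.0036,"ty":0,"tz":0.042,"yaw":0,"jaw":-1},{"tx":-0.0036,"ty":0,"tz":0.042,"yaw":0,"jaw":-1},{"tx":-0.0036,"ty":0,"tz":0.042,"yaw":0,"jaw":-1},{"tx":-0.0036,"ty":0,"tz":0.042,"yaw":0,"jaw":-1},{"tx":-0.0036,"ty":0,"tz":0.042,"yaw":0,"jaw":-1},{"tx":-0.0036,"ty":0,"tz":0.042,"yaw":0,"jaw":-1},{"tx":-0.0036,"ty":0,"tz":0.042,"yaw":0,"jaw":-1},{"tx":0,"ty":0,"tz":0.017,"yaw":0,"jaw":-1},{"tx":0,"ty":0,"tz":0,"yaw":0,"jaw":-1},{"tx":0,"ty":0,"tz":0,"yaw":0,"jaw":-1},{"tx":0,"ty":0,"tz":0,"yaw":0,"jaw":-1}]}}

```text
clock: 24.15
tool_pos: [0.5033, -0.283, 0.2488]
orientation: [[-1.0, -0.001, 0.001], [-0.001, 0.001, -1.0], [0.001, -1.0, -0.001]]
ft_force: [0.3, 1.1, -2.7]
width: 0.0206
```

```bash
python3 -c "
from h import *
s=monitor.sense();c=camera('wrist');cv2.imwrite('pics/w5.png',c['frame']);print(s['tool_pos'].round(4))
for d in nets.look_for(c,'jar1')[:6]:print(d['confidence'],np.round(d['box']))
print(proj(c,[[.503,-.355,z] for z in(.006,.068,.114)],s).round().tolist())"
```

```text
[ 0.5033 -0.283   0.2488]
0.78 [362. 192. 426. 258.]
0.61 [264. 216. 383. 360.]
[[385.0, 209.0], [396.0, 221.0], [407.0, 233.0]]
```

View pics/w5.png

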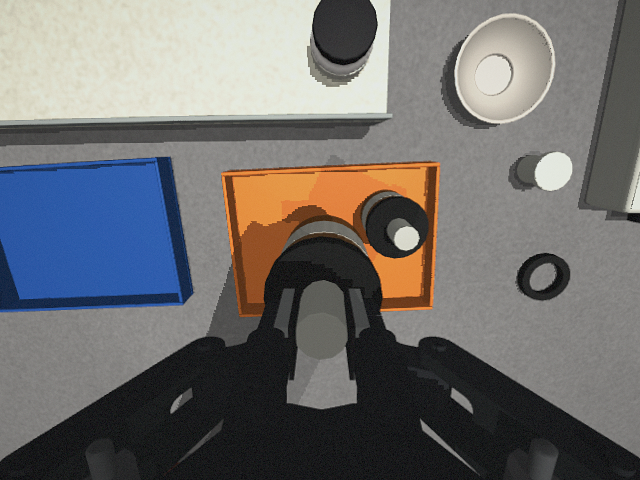

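Request:
{"op": "arm_command", "data": {"increments": [{"tx":0,"ty":0.045,"tz":-0.002,"yaw":0,"jaw":-1},{"tx":0,"ty":0.045,"tz":0,"yaw":0,"jaw":-1},{"tx":0,"ty":0.045,"tz":0,"yaw":0,"jaw":-1},{"tx":0,"ty":0.03,"tz":0,"yaw":0,"jaw":-1},{"tx":0,"ty":0.018,"tz":0,"yaw":0,"jaw":-1},{"tx":0,"ty":0.01,"tz":0,"yaw":0,"jaw":-1},{"tx":0,"ty":0.005,"tz":0,"yaw":0,"jaw":-1},{"tx":0,"ty":0,"tz":0,"yaw":0,"jaw":-1},{"tx":0,"ty":0,"tz":0,"yaw":0,"jaw":-1}]}}

```text
clock: 25.15
tool_pos: [0.5038, -0.2834, 0.092]
orientation: [[-1.0, 0.002, -0.001], [0.001, -0.001, -1.0], [-0.002, -1.0, 0.001]]
ft_force: [0.2, -0.1, -2.5]
width: 0.0204
```

Request:
{"op": "arm_command", "data": {"increments": [{"tx":0,"ty":0.005,"tz":0,"yaw":0,"jaw":-1},{"tx":0,"ty":0,"tz":0,"yaw":0,"jaw":-1},{"tx":0,"ty":0,"tz":0,"yaw":0,"jaw":-1}]}}

```text
clock: 25.45
tool_pos: [0.5046, -0.2854, 0.0903]
orientation: [[-1.0, 0.005, -0.002], [0.002, -0.004, -1.0], [-0.005, -1.0, 0.004]]
ft_force: [-3.9, -2.3, 14.6]
width: 0.0206
```

Request:
{"op": "arm_command", "data": {"increments": [{"tx":0,"ty":0,"tz":0,"yaw":0,"jaw":0.2},{"tx":0,"ty":0,"tz":0,"yaw":0,"jaw":0.2},{"tx":0,"ty":0,"tz":0,"yaw":0,"jaw":0.2},{"tx":0,"ty":-0.03,"tz":0,"yaw":0,"jaw":0.2},{"tx":0,"ty":-0.05,"tz":0,"yaw":0,"jaw":0.2},{"tx":0,"ty":-0.05,"tz":0,"yaw":0,"jaw":0.2},{"tx":0,"ty":-0.05,"tz":0,"yaw":0,"jaw":0.2},{"tx":0,"ty":-0.045,"tz":0,"yaw":0,"jaw":0.2},{"tx":-0.0197,"ty":0,"tz":-0.044,"yaw":0,"jaw":0.2},{"tx":-0.0197,"ty":0,"tz":-0.044,"yaw":0,"jaw":0.2},{"tx":-0.0197,"ty":0,"tz":-0.044,"yaw":0,"jaw":0.2},{"tx":-0.0197,"ty":0,"tz":-0.044,"yaw":0,"jaw":0.2},{"tx":-0.0197,"ty":0,"tz":-0.044,"yaw":0,"jaw":0.2},{"tx":-0.0197,"ty":0,"tz":-0.044,"yaw":0,"jaw":0.2},{"tx":-0.0197,"ty":0,"tz":-0.044,"yaw":0,"jaw":0.2},{"tx":-0.0197,"ty":0,"tz":-0.044,"yaw":0,"jaw":0.2},{"tx":-0.0197,"ty":0,"tz":-0.044,"yaw":0,"jaw":0.2},{"tx":0,"ty":0,"tz":0,"yaw":0,"jaw":0.2},{"tx":0,"ty":0,"tz":0,"yaw":0,"jaw":0.2},{"tx":0,"ty":0,"tz":0,"yaw":0,"jaw":0.2}]}}

```text
clock: 27.45
tool_pos: [0.6452, 0.0322, 0.2667]
orientation: [[-1.0, -0.0, -0.002], [0.002, -0.001, -1.0], [0.0, -1.0, 0.001]]
ft_force: [-0.1, -1.9, -0.0]
width: 0.0509
```

```bash
python3 -c "
from h import *
s=monitor.sense();c=camera('wrist');cv2.imwrite('pics/w6.png',c['frame']);print(s['tool_pos'].round(4))
for o in necks(c,s,.188):print(o)
print(proj(c,[[.646,.034,.188],[.647,.121,.188]],s).round())"
```

```text
[0.6452 0.0322 0.2667]
(0.72, [169, 192, 258, 273], [([0, 0, 52, 78, 1702], [0.66, 0.125]), ([70, 0, 19, 16, 136], [0.684, 0.079])])
(0.65, [538, 292, 638, 368], [([79, 60, 21, 16, 248], [0.556, -0.205])])
(0.57, [282, 193, 358, 274], [([0, 0, 28, 31, 380], [0.68, 0.053]), ([49, 0, 27, 36, 398], [0.679, 0.014]), ([31, 47, 22, 18, 195], [0.65, 0.03])])
[[320. 252.]
 [193. 251.]]
```

View pics/w6.png

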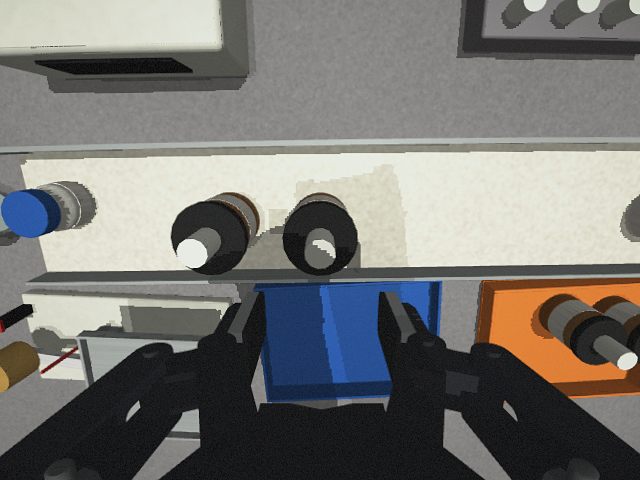

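Request:
{"op": "arm_command", "data": {"increments": [{"tx":-0.001,"ty":0.04,"tz":-0.001,"yaw":0,"jaw":0.2},{"tx":0,"ty":0.04,"tz":0,"yaw":0,"jaw":0.2},{"tx":0,"ty":0.03,"tz":0,"yaw":0,"jaw":0.2},{"tx":0,"ty":0.012,"tz":0,"yaw":0,"jaw":0.2},{"tx":0,"ty":0.009,"tz":0,"yaw":0,"jaw":0.2},{"tx":0,"ty":0,"tz":0,"yaw":0,"jaw":0.2},{"tx":0,"ty":0,"tz":0,"yaw":0,"jaw":-1},{"tx":0,"ty":0,"tz":0,"yaw":0,"jaw":-1},{"tx":0,"ty":0,"tz":0,"yaw":0,"jaw":-1},{"tx":0,"ty":0,"tz":0,"yaw":0,"jaw":-1},{"tx":0,"ty":0,"tz":0,"yaw":0,"jaw":-1},{"tx":0,"ty":-0.02,"tz":0,"yaw":0,"jaw":-1},{"tx":0,"ty":-0.05,"tz":0,"yaw":0,"jaw":-1},{"tx":0,"ty":-0.05,"tz":0,"yaw":0,"jaw":-1},{"tx":0,"ty":0,"tz":0,"yaw":0,"jaw":-1},{"tx":0,"ty":0,"tz":0,"yaw":0,"jaw":-1},{"tx":0,"ty":0,"tz":0,"yaw":0,"jaw":-1}]}}

```text
clock: 29.25
tool_pos: [0.6454, 0.0343, 0.2571]
orientation: [[-1.0, -0.002, -0.001], [0.001, -0.0, -1.0], [0.002, -1.0, 0.0]]
ft_force: [0.2, -0.2, -2.0]
width: 0.0204
```

Request:
{"op": "arm_command", "data": {"increments": [{"tx":0.042,"ty":0,"tz":0,"yaw":0,"jaw":-1},{"tx":0.042,"ty":0,"tz":0,"yaw":0,"jaw":-1},{"tx":0.042,"ty":0,"tz":0,"yaw":0,"jaw":-1},{"tx":0.034,"ty":0,"tz":-0.038,"yaw":0,"jaw":-1},{"tx":0.034,"ty":0,"tz":-0.038,"yaw":0,"jaw":-1},{"tx":0.034,"ty":0,"tz":-0.038,"yaw":0,"jaw":-1},{"tx":0,"ty":0,"tz":-0.038,"yaw":0,"jaw":-1},{"tx":0,"ty":0,"tz":-0.038,"yaw":0,"jaw":-1},{"tx":0,"ty":0,"tz":-0.036,"yaw":0,"jaw":-1},{"tx":0,"ty":0,"tz":0,"yaw":0,"jaw":-1},{"tx":0,"ty":0,"tz":0,"yaw":0,"jaw":-1},{"tx":0,"ty":0.03,"tz":0,"yaw":0,"jaw":-1},{"tx":0,"ty":0.03,"tz":0,"yaw":0,"jaw":-1},{"tx":0,"ty":0.015,"tz":0,"yaw":0,"jaw":-1},{"tx":0,"ty":0.012,"tz":0,"yaw":0,"jaw":-1},{"tx":0,"ty":0.008,"tz":0,"yaw":0,"jaw":-1},{"tx":0,"ty":0.002,"tz":0,"yaw":0,"jaw":-1},{"tx":0,"ty":0,"tz":0,"yaw":0,"jaw":-1},{"tx":0,"ty":0,"tz":0,"yaw":0,"jaw":-1}]}}

```text
clock: 31.15
tool_pos: [0.4644, 0.2154, 0.1814]
orientation: [[-1.0, 0.001, -0.001], [0.001, 0.0, -1.0], [-0.001, -1.0, -0.0]]
ft_force: [-0.1, -1.2, 0.4]
width: 0.0207
```

Request:
{"op": "arm_command", "data": {"increments": [{"tx":0,"ty":0,"tz":0,"yaw":0,"jaw":0.2},{"tx":0,"ty":0,"tz":0,"yaw":0,"jaw":0.2},{"tx":0,"ty":0,"tz":0,"yaw":0,"jaw":0.2},{"tx":0,"ty":-0.03,"tz":0,"yaw":0,"jaw":0.2},{"tx":0,"ty":-0.04,"tz":0,"yaw":0,"jaw":0.2},{"tx":0,"ty":-0.03,"tz":0,"yaw":0,"jaw":0.2},{"tx":0,"ty":0,"tz":0,"yaw":0,"jaw":0.2},{"tx":0,"ty":0,"tz":0,"yaw":0,"jaw":0.2},{"tx":0,"ty":0,"tz":0,"yaw":0,"jaw":0.2},{"tx":0,"ty":0,"tz":0,"yaw":0,"jaw":0.2},{"tx":0,"ty":0,"tz":0,"yaw":0,"jaw":0.2},{"tx":0,"ty":0,"tz":0,"yaw":0,"jaw":0.2}]}}

```text
clock: 32.35
tool_pos: [0.4638, 0.2152, 0.2601]
orientation: [[-1.0, -0.001, -0.001], [0.001, -0.0, -1.0], [0.001, -1.0, 0.0]]
ft_force: [0.3, -0.2, -0.0]
width: 0.0513
```

```bash
python3 -c "
from h import *
look('pics/n3.png')
im=cv2.imread('pics/n3.png')[130:290,90:410];cv2.imwrite('pics/n3c.png',cv2.resize(im,None,fx=2.4,fy=2.4,interpolation=2))"
```

```text
[111, 159, 16, 15, 220] [([111, 159], [0.5251, 0.3846]), ([126, 173], [0.514, 0.3741])]
[198, 183, 33, 11, 78] [([230, 183], [0.5055, 0.29]), ([198, 191], [0.4991, 0.3168])]
-0.14 [[217.0, 187.0], [195.0, 194.0]]
0 [[220.0, 187.0], [205.0, 194.0]]
0.14 [[223.0, 187.0], [216.0, 193.0]]
[0.4638 0.2152 0.2601] 0.0513
(0.81, [401, 0, 499, 43], [([51, 5, 47, 38, 1013], [0.597, 0.128])])
(0.59, [281, 195, 360, 284], [([0, 0, 33, 17, 293], [0.502, 0.234]), ([48, 0, 31, 19, 315], [0.501, 0.198]), ([38, 56, 18, 11, 67], [0.466, 0.211])])
(0.57, [98, 145, 392, 300], [([38, 0, 256, 115, 16522], [0.508, 0.261]), ([221, 106, 18, 11, 67], [0.466, 0.211])])
```

View pics/n3c.png

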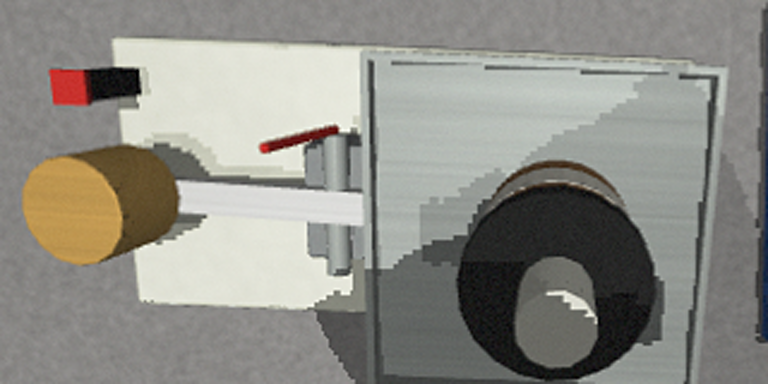

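Needle tip at (198,191), the same as with the empty pan, so this jar is light and goes in the blue tray.

Request:
{"op": "arm_command", "data": {"increments": [{"tx":0,"ty":0.04,"tz":0,"yaw":0,"jaw":0.2},{"tx":0,"ty":0.035,"tz":0,"yaw":0,"jaw":0.2},{"tx":0,"ty":0.015,"tz":0,"yaw":0,"jaw":0.2},{"tx":0,"ty":0.009,"tz":0,"yaw":0,"jaw":0.2},{"tx":0,"ty":0,"tz":0,"yaw":0,"jaw":0.2},{"tx":0,"ty":0,"tz":0,"yaw":0,"jaw":-1},{"tx":0,"ty":0,"tz":0,"yaw":0,"jaw":-1},{"tx":0,"ty":0,"tz":0,"yaw":0,"jaw":-1},{"tx":0,"ty":0,"tz":0,"yaw":0,"jaw":-1},{"tx":0,"ty":0,"tz":0,"yaw":0,"jaw":-1},{"tx":0,"ty":-0.02,"tz":0,"yaw":0,"jaw":-1},{"tx":0,"ty":-0.04,"tz":0,"yaw":0,"jaw":-1},{"tx":0,"ty":-0.03,"tz":0,"yaw":0,"jaw":-1},{"tx":0,"ty":0,"tz":0,"yaw":0,"jaw":-1},{"tx":0,"ty":0,"tz":0,"yaw":0,"jaw":-1}]}}

```text
clock: 33.95
tool_pos: [0.4638, 0.2152, 0.253]
orientation: [[-1.0, -0.0, -0.001], [0.001, -0.0, -1.0], [0.0, -1.0, 0.0]]
ft_force: [-0.6, -0.7, -3.1]
width: 0.0204
```

Request:
{"op": "arm_command", "data": {"increments": [{"tx":-0.0034,"ty":0,"tz":0.04,"yaw":0,"jaw":-1},{"tx":-0.0034,"ty":0,"tz":0.04,"yaw":0,"jaw":-1},{"tx":-0.0034,"ty":0,"tz":0.04,"yaw":0,"jaw":-1},{"tx":-0.0034,"ty":0,"tz":0.04,"yaw":0,"jaw":-1},{"tx":-0.0034,"ty":0,"tz":0.04,"yaw":0,"jaw":-1},{"tx":-0.0034,"ty":0,"tz":0.04,"yaw":0,"jaw":-1},{"tx":-0.0034,"ty":0,"tz":0.04,"yaw":0,"jaw":-1},{"tx":-0.0034,"ty":0,"tz":0.04,"yaw":0,"jaw":-1},{"tx":0,"ty":0,"tz":0,"yaw":0,"jaw":-1},{"tx":0,"ty":0,"tz":0,"yaw":0,"jaw":-1},{"tx":0,"ty":0,"tz":0,"yaw":0,"jaw":-1}]}}

```text
clock: 35.05
tool_pos: [0.4849, -0.0397, 0.2524]
orientation: [[-1.0, -0.002, 0.0], [-0.0, 0.001, -1.0], [0.002, -1.0, -0.001]]
ft_force: [-0.6, 0.1, -1.7]
width: 0.0208
```

```bash
python3 -c "
from h import *
s=monitor.sense();c=camera('wrist');cv2.imwrite('pics/w7.png',c['frame']);print(s['tool_pos'].round(4),s['width'])
for d in nets.look_for(c,'tray_light')[:2]:print(d['confidence'],np.round(d['box']))
t=.04
print(proj(c,[[.473+x*np.cos(t)-y*np.sin(t),-.002+x*np.sin(t)+y*np.cos(t),.034] for x in(-.084,.084) for y in(-.114,.114)],s).round().tolist())"
```

```text
[ 0.4849 -0.0397  0.2524] 0.02078717927944049
0.82 [174. 137. 395. 299.]
[[391.0, 290.0], [196.0, 297.0], [394.0, 139.0], [172.0, 149.0]]
```

Request:
{"op": "arm_command", "data": {"increments": [{"tx":0,"ty":0.045,"tz":0,"yaw":0,"jaw":-1},{"tx":0,"ty":0.045,"tz":0,"yaw":0,"jaw":-1},{"tx":0,"ty":0.045,"tz":0,"yaw":0,"jaw":-1},{"tx":0,"ty":0.03,"tz":0,"yaw":0,"jaw":-1},{"tx":0,"ty":0.02,"tz":0,"yaw":0,"jaw":-1},{"tx":0,"ty":0.012,"tz":0,"yaw":0,"jaw":-1},{"tx":0,"ty":0.005,"tz":0,"yaw":0,"jaw":-1},{"tx":0,"ty":0,"tz":0,"yaw":0,"jaw":-1},{"tx":0,"ty":0,"tz":0,"yaw":0,"jaw":-1}]}}

```text
clock: 36.05
tool_pos: [0.486, -0.0406, 0.0926]
orientation: [[-1.0, 0.001, -0.001], [0.001, -0.0, -1.0], [-0.001, -1.0, 0.0]]
ft_force: [-0.1, 0.5, -1.0]
width: 0.0206
```

Request:
{"op": "arm_command", "data": {"increments": [{"tx":0,"ty":0.004,"tz":0,"yaw":0,"jaw":-1},{"tx":0,"ty":0,"tz":0,"yaw":0,"jaw":-1},{"tx":0,"ty":0,"tz":0,"yaw":0,"jaw":-1}]}}

```text
clock: 36.35
tool_pos: [0.4867, -0.041, 0.0903]
orientation: [[-1.0, 0.003, -0.001], [0.001, -0.0, -1.0], [-0.003, -1.0, 0.0]]
ft_force: [-0.9, -1.0, 8.5]
width: 0.0206
```

Request:
{"op": "arm_command", "data": {"increments": [{"tx":0,"ty":0,"tz":0,"yaw":0,"jaw":0.2},{"tx":0,"ty":0,"tz":0,"yaw":0,"jaw":0.2},{"tx":0,"ty":0,"tz":0,"yaw":0,"jaw":0.2},{"tx":0,"ty":-0.03,"tz":0,"yaw":0,"jaw":0.2},{"tx":0,"ty":-0.05,"tz":0,"yaw":0,"jaw":0.2},{"tx":0,"ty":-0.05,"tz":0,"yaw":0,"jaw":0.2},{"tx":0,"ty":-0.05,"tz":0,"yaw":0,"jaw":0.2},{"tx":0,"ty":-0.045,"tz":0,"yaw":0,"jaw":0.2},{"tx":-0.04,"ty":0,"tz":-0.04,"yaw":0,"jaw":0.2},{"tx":-0.04,"ty":0,"tz":-0.04,"yaw":0,"jaw":0.2},{"tx":-0.04,"ty":0,"tz":-0.04,"yaw":0,"jaw":0.2},{"tx":-0.04,"ty":0,"tz":-0.04,"yaw":0,"jaw":0.2},{"tx":-0.04,"ty":0,"tz":-0.042,"yaw":0,"jaw":0.2},{"tx":0,"ty":0,"tz":0,"yaw":0,"jaw":0.2},{"tx":0,"ty":0,"tz":0,"yaw":0,"jaw":0.2},{"tx":0,"ty":0,"tz":0,"yaw":0,"jaw":0.2}]}}

```text
clock: 37.95
tool_pos: [0.6453, 0.1196, 0.2685]
orientation: [[-1.0, -0.0, -0.002], [0.002, -0.001, -1.0], [0.0, -1.0, 0.001]]
ft_force: [-0.9, -0.5, -1.0]
width: 0.0512
```

```bash
python3 -c "
from h import *
s=monitor.sense();c=camera('wrist');cv2.imwrite('pics/w8.png',c['frame']);print(s['tool_pos'].round(4))
for o in necks(c,s,.188):print(o)
print(proj(c,[[.647,.121,.188]],s).round())"
```

```text
[0.6453 0.1196 0.2685]
(0.9, [422, 305, 481, 347], [])
(0.87, [284, 191, 355, 276], [([0, 0, 29, 26, 322], [0.682, 0.14]), ([42, 0, 29, 32, 361], [0.681, 0.103]), ([25, 47, 25, 19, 207], [0.651, 0.119])])
[[320. 250.]]
```

View pics/w8.png

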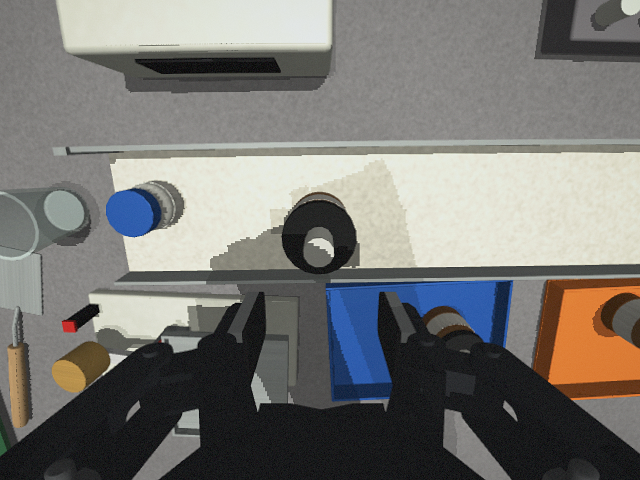

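Last jar, neck top at (319,251), as predicted. The jar in the blue tray stands upright.

Request:
{"op": "arm_command", "data": {"increments": [{"tx":-0.002,"ty":0.04,"tz":-0.001,"yaw":0,"jaw":0.2},{"tx":0,"ty":0.04,"tz":0,"yaw":0,"jaw":0.2},{"tx":0,"ty":0.03,"tz":0,"yaw":0,"jaw":0.2},{"tx":0,"ty":0.014,"tz":0,"yaw":0,"jaw":0.2},{"tx":0,"ty":0.009,"tz":0,"yaw":0,"jaw":0.2},{"tx":0,"ty":0,"tz":0,"yaw":0,"jaw":0.2},{"tx":0,"ty":0,"tz":0,"yaw":0,"jaw":-1},{"tx":0,"ty":0,"tz":0,"yaw":0,"jaw":-1},{"tx":0,"ty":0,"tz":0,"yaw":0,"jaw":-1},{"tx":0,"ty":0,"tz":0,"yaw":0,"jaw":-1},{"tx":0,"ty":0,"tz":0,"yaw":0,"jaw":-1},{"tx":0,"ty":-0.02,"tz":0,"yaw":0,"jaw":-1},{"tx":0,"ty":-0.05,"tz":0,"yaw":0,"jaw":-1},{"tx":0,"ty":-0.05,"tz":0,"yaw":0,"jaw":-1},{"tx":0,"ty":0,"tz":0,"yaw":0,"jaw":-1},{"tx":0,"ty":0,"tz":0,"yaw":0,"jaw":-1},{"tx":0,"ty":0,"tz":0,"yaw":0,"jaw":-1}]}}

```text
clock: 39.75
tool_pos: [0.6464, 0.1212, 0.2567]
orientation: [[-1.0, -0.002, -0.001], [0.001, -0.001, -1.0], [0.002, -1.0, 0.001]]
ft_force: [-0.2, -0.4, -3.5]
width: 0.0205
```

Request:
{"op": "arm_command", "data": {"increments": [{"tx":0.042,"ty":0,"tz":0,"yaw":0,"jaw":-1},{"tx":0.042,"ty":0,"tz":0,"yaw":0,"jaw":-1},{"tx":0.042,"ty":0,"tz":0,"yaw":0,"jaw":-1},{"tx":0.034,"ty":0,"tz":-0.04,"yaw":0,"jaw":-1},{"tx":0.034,"ty":0,"tz":-0.04,"yaw":0,"jaw":-1},{"tx":0.034,"ty":0,"tz":-0.038,"yaw":0,"jaw":-1},{"tx":0,"ty":0,"tz":0,"yaw":0,"jaw":-1},{"tx":0,"ty":0,"tz":0,"yaw":0,"jaw":-1},{"tx":0,"ty":0,"tz":0,"yaw":0,"jaw":-1},{"tx":0,"ty":0.03,"tz":0,"yaw":0,"jaw":-1},{"tx":0,"ty":0.03,"tz":0,"yaw":0,"jaw":-1},{"tx":0,"ty":0.015,"tz":0,"yaw":0,"jaw":-1},{"tx":0,"ty":0.012,"tz":0,"yaw":0,"jaw":-1},{"tx":0,"ty":0.008,"tz":0,"yaw":0,"jaw":-1},{"tx":0,"ty":0.002,"tz":0,"yaw":0,"jaw":-1},{"tx":0,"ty":0,"tz":0,"yaw":0,"jaw":-1},{"tx":0,"ty":0,"tz":0,"yaw":0,"jaw":-1}]}}

```text
clock: 41.45
tool_pos: [0.4653, 0.2162, 0.1814]
orientation: [[-1.0, 0.001, -0.001], [0.001, 0.0, -1.0], [-0.001, -1.0, -0.0]]
ft_force: [-0.5, -0.5, -0.8]
width: 0.0205
```

Request:
{"op": "arm_command", "data": {"increments": [{"tx":0,"ty":0,"tz":0,"yaw":0,"jaw":0.2},{"tx":0,"ty":0,"tz":0,"yaw":0,"jaw":0.2},{"tx":0,"ty":0,"tz":0,"yaw":0,"jaw":0.2},{"tx":0,"ty":-0.03,"tz":0,"yaw":0,"jaw":0.2},{"tx":0,"ty":-0.04,"tz":0,"yaw":0,"jaw":0.2},{"tx":0,"ty":-0.03,"tz":0,"yaw":0,"jaw":0.2},{"tx":0,"ty":0,"tz":0,"yaw":0,"jaw":0.2},{"tx":0,"ty":0,"tz":0,"yaw":0,"jaw":0.2},{"tx":0,"ty":0,"tz":0,"yaw":0,"jaw":0.2},{"tx":0,"ty":0,"tz":0,"yaw":0,"jaw":0.2},{"tx":0,"ty":0,"tz":0,"yaw":0,"jaw":0.2},{"tx":0,"ty":0,"tz":0,"yaw":0,"jaw":0.2}]}}

```text
clock: 42.65
tool_pos: [0.4648, 0.216, 0.2601]
orientation: [[-1.0, -0.001, -0.001], [0.001, -0.0, -1.0], [0.001, -1.0, 0.0]]
ft_force: [0.4, 0.8, 0.4]
width: 0.0511
```

```bash
python3 -c "
from h import *
look('pics/n4.png')
im=cv2.imread('pics/n4.png')[130:290,90:410];cv2.imwrite('pics/n4c.png',cv2.resize(im,None,fx=2.4,fy=2.4,interpolation=2))"
```

```text
[112, 160, 16, 15, 218] [([112, 160], [0.5253, 0.3847]), ([126, 174], [0.5141, 0.3751])]
[219, 191, 5, 5, 18] [([220, 191], [0.5, 0.2995]), ([222, 195], [0.4967, 0.2982])]
-0.14 [[218.0, 188.0], [196.0, 195.0]]
0 [[221.0, 188.0], [206.0, 195.0]]
0.14 [[224.0, 188.0], [217.0, 195.0]]
[0.4648 0.216  0.2601] 0.0511
(0.93, [553, 159, 638, 218], [])
(0.58, [407, 120, 634, 281], [])
(0.55, [290, 190, 365, 276], [([0, 0, 75, 20, 635], [0.506, 0.211]), ([28, 50, 26, 18, 293], [0.472, 0.21])])
```

View pics/n4c.png

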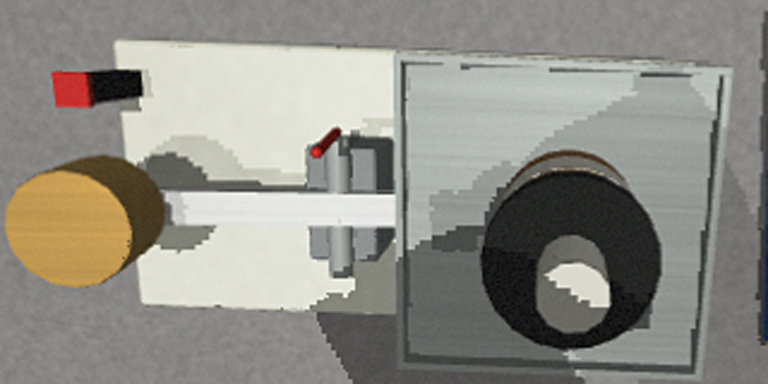

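The needle is at the pan-down stop (tip about (221,194)), so this jar is heavy and goes in the orange tray's second row at about (0.438, -0.25).

Request:
{"op": "arm_command", "data": {"increments": [{"tx":0,"ty":0.04,"tz":0.002,"yaw":0,"jaw":0.2},{"tx":0,"ty":0.04,"tz":0,"yaw":0,"jaw":0.2},{"tx":0,"ty":0.03,"tz":0,"yaw":0,"jaw":0.2},{"tx":0,"ty":0.019,"tz":0,"yaw":0,"jaw":0.2},{"tx":0,"ty":0,"tz":0,"yaw":0,"jaw":0.2},{"tx":0,"ty":0,"tz":0,"yaw":0,"jaw":-1},{"tx":0,"ty":0,"tz":0,"yaw":0,"jaw":-1},{"tx":0,"ty":0,"tz":0,"yaw":0,"jaw":-1},{"tx":0,"ty":0,"tz":0,"yaw":0,"jaw":-1},{"tx":0,"ty":0,"tz":0,"yaw":0,"jaw":-1},{"tx":0,"ty":-0.02,"tz":0,"yaw":0,"jaw":-1},{"tx":0,"ty":-0.05,"tz":0,"yaw":0,"jaw":-1},{"tx":0,"ty":-0.05,"tz":0,"yaw":0,"jaw":-1},{"tx":0,"ty":0,"tz":0,"yaw":0,"jaw":-1},{"tx":0,"ty":0,"tz":0,"yaw":0,"jaw":-1}]}}

```text
clock: 44.25
tool_pos: [0.4649, 0.2146, 0.2534]
orientation: [[-1.0, 0.001, -0.001], [0.001, 0.0, -1.0], [-0.001, -1.0, -0.0]]
ft_force: [-0.3, -0.2, -4.6]
width: 0.0203
```

Request:
{"op": "arm_command", "data": {"increments": [{"tx":0,"ty":0,"tz":0.02,"yaw":0,"jaw":-1},{"tx":0,"ty":0,"tz":0.04,"yaw":0,"jaw":-1},{"tx":0,"ty":0,"tz":0.04,"yaw":0,"jaw":-1},{"tx":0,"ty":0,"tz":0.04,"yaw":0,"jaw":-1},{"tx":0,"ty":0,"tz":0.04,"yaw":0,"jaw":-1},{"tx":0,"ty":0,"tz":0.04,"yaw":0,"jaw":-1},{"tx":0,"ty":0,"tz":0.04,"yaw":0,"jaw":-1},{"tx":0,"ty":0,"tz":0.04,"yaw":0,"jaw":-1},{"tx":0,"ty":0,"tz":0.04,"yaw":0,"jaw":-1},{"tx":0,"ty":0,"tz":0.04,"yaw":0,"jaw":-1},{"tx":0,"ty":0,"tz":0.04,"yaw":0,"jaw":-1},{"tx":0,"ty":0,"tz":0.04,"yaw":0,"jaw":-1},{"tx":0.012,"ty":0,"tz":0.04,"yaw":0,"jaw":-1},{"tx":0.012,"ty":0,"tz":0.04,"yaw":0,"jaw":-1},{"tx":0.01,"ty":0,"tz":0.04,"yaw":0,"jaw":-1},{"tx":0,"ty":0,"tz":0,"yaw":0,"jaw":-1},{"tx":0,"ty":0,"tz":0,"yaw":0,"jaw":-1},{"tx":0,"ty":0,"tz":0,"yaw":0,"jaw":-1}]}}

```text
clock: 46.05
tool_pos: [0.4369, -0.2483, 0.252]
orientation: [[-1.0, -0.002, -0.0], [0.0, 0.001, -1.0], [0.002, -1.0, -0.001]]
ft_force: [0.0, 0.2, -4.4]
width: 0.0204
```

```bash
python3 -c "
from h import *
s=monitor.sense();c=camera('wrist');cv2.imwrite('pics/w9.png',c['frame']);print(s['tool_pos'].round(4),s['width'])
for o in necks(c,s,.114):print(o)"
```

```text
[ 0.4369 -0.2483  0.252 ] 0.02041266375831662
(0.98, [264, 212, 381, 356], [])
(0.83, [107, 128, 192, 190], [([0, 23, 26, 27, 542], [0.494, -0.082])])
(0.64, [398, 122, 474, 187], [([43, 22, 26, 28, 554], [0.498, -0.354])])
```

View pics/w9.png

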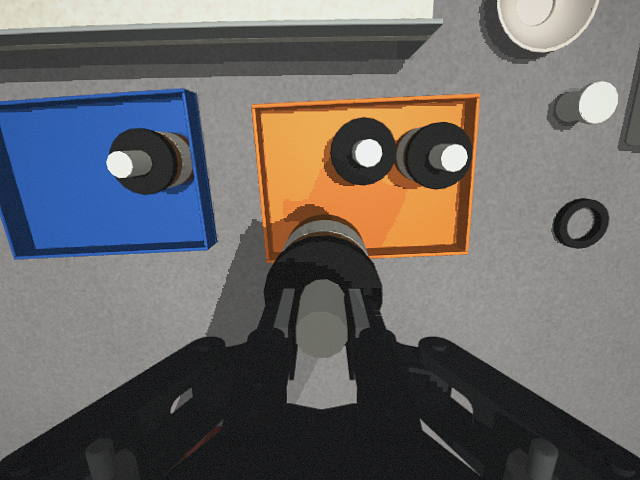

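The carried jar is over a free spot, and the two orange jars stand upright. The blue jar has shifted to y ≈ -0.082 (the announced disturbance). It is upright but near the wall, so I will check it after placing this one.

Request:
{"op": "arm_command", "data": {"increments": [{"tx":0,"ty":0.045,"tz":0,"yaw":0,"jaw":-1},{"tx":0,"ty":0.045,"tz":0,"yaw":0,"jaw":-1},{"tx":0,"ty":0.045,"tz":0,"yaw":0,"jaw":-1},{"tx":0,"ty":0.03,"tz":0,"yaw":0,"jaw":-1},{"tx":0,"ty":0.02,"tz":0,"yaw":0,"jaw":-1},{"tx":0,"ty":0.012,"tz":0,"yaw":0,"jaw":-1},{"tx":0,"ty":0.003,"tz":0,"yaw":0,"jaw":-1},{"tx":0,"ty":0,"tz":0,"yaw":0,"jaw":-1},{"tx":0,"ty":0,"tz":0,"yaw":0,"jaw":-1}]}}

```text
clock: 47.05
tool_pos: [0.4378, -0.2497, 0.0943]
orientation: [[-1.0, 0.001, -0.001], [0.001, -0.001, -1.0], [-0.001, -1.0, 0.001]]
ft_force: [0.2, 0.0, -3.3]
width: 0.0206
```

Request:
{"op": "arm_command", "data": {"increments": [{"tx":0,"ty":0.005,"tz":0,"yaw":0,"jaw":-1},{"tx":0,"ty":0,"tz":0,"yaw":0,"jaw":-1},{"tx":0,"ty":0,"tz":0,"yaw":0,"jaw":-1}]}}

```text
clock: 47.35
tool_pos: [0.4383, -0.2509, 0.0908]
orientation: [[-1.0, 0.003, -0.002], [0.002, -0.002, -1.0], [-0.003, -1.0, 0.002]]
ft_force: [0.0, -4.1, 5.6]
width: 0.0203
```

Request:
{"op": "arm_command", "data": {"increments": [{"tx":0,"ty":0,"tz":0,"yaw":0,"jaw":0.2},{"tx":0,"ty":0,"tz":0,"yaw":0,"jaw":0.2},{"tx":0,"ty":0,"tz":0,"yaw":0,"jaw":0.2},{"tx":0,"ty":-0.03,"tz":0,"yaw":0,"jaw":0.2},{"tx":0,"ty":-0.05,"tz":0,"yaw":0,"jaw":0.2},{"tx":0,"ty":-0.05,"tz":0,"yaw":0,"jaw":0.2},{"tx":0,"ty":-0.05,"tz":0,"yaw":0,"jaw":0.2},{"tx":0,"ty":-0.045,"tz":0,"yaw":0,"jaw":0.2},{"tx":-0.014,"ty":0,"tz":-0.042,"yaw":0,"jaw":0.2},{"tx":-0.014,"ty":0,"tz":-0.042,"yaw":0,"jaw":0.2},{"tx":-0.014,"ty":0,"tz":-0.042,"yaw":0,"jaw":0.2},{"tx":-0.014,"ty":0,"tz":-0.042,"yaw":0,"jaw":0.2},{"tx":-0.014,"ty":0,"tz":-0.042,"yaw":0,"jaw":0.2},{"tx":0,"ty":0,"tz":0,"yaw":0,"jaw":0.2},{"tx":0,"ty":0,"tz":0,"yaw":0,"jaw":0.2},{"tx":0,"ty":0,"tz":0,"yaw":0,"jaw":0.2}]}}

```text
clock: 48.95
tool_pos: [0.493, -0.0826, 0.2691]
orientation: [[-1.0, -0.001, -0.002], [0.002, -0.0, -1.0], [0.001, -1.0, 0.0]]
ft_force: [0.7, 0.0, -0.2]
width: 0.0515
```

```bash
python3 -c "
from h import *
s=monitor.sense();c=camera('wrist');cv2.imwrite('pics/w10.png',c['frame']);print(s['tool_pos'].round(4))
for o in necks(c,s,.114):print(o)
for x,y in((.494,-.082),(.486,-.041)):print(proj(c,[[x,y,z] for z in(.006,.08,.114)],s).round().tolist())"
```

```text
[ 0.493  -0.0826  0.2691]
(0.97, [541, 179, 629, 239], [([0, 27, 16, 23, 306], [0.502, -0.287]), ([67, 30, 21, 24, 405], [0.498, -0.354])])
(0.96, [434, 228, 508, 296], [([54, 46, 20, 20, 334], [0.437, -0.251])])
(0.89, [292, 182, 349, 244], [([19, 33, 22, 23, 393], [0.494, -0.082])])
(0.64, [468, 175, 559, 237], [([66, 31, 23, 23, 403], [0.502, -0.285])])
[[322.0, 205.0], [322.0, 218.0], [322.0, 226.0]]
[[288.0, 212.0], [281.0, 226.0], [277.0, 234.0]]
```

View pics/w10.png

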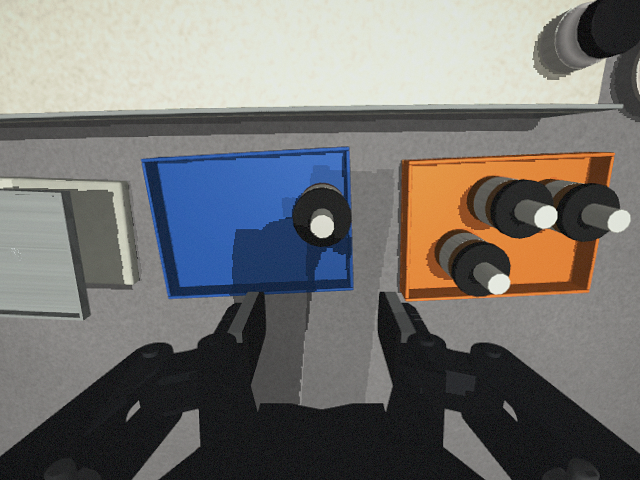

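```bash
python3 -c "
from h import *
print(monitor.sense()['clock'],env.job_done())"
```

```text
the job is handed in; nothing more can be done
49.05 None
```

All four jars present were lifted over the rail, weighed on the pan and set down by the neck. I handed the job in at 49 s; it gave no verdict.

| Jar (right to left on the shelf) | Balance reading | Tray |
|---|---|---|
| 1 | fully down, heavy | orange |
| 2 | almost level (about 0 to +0.01 rad) | orange (either allowed) |
| 3 | fully up, light | blue |
| 4 | fully down, heavy | orange |

- **Final check:** the last wrist-camera view shows all four jars upright and released: three in orange, one in blue. The gripper was open and clear of everything.
- **Moved on its own:** the blue jar shifted about 4 cm after I released it, while the arm was elsewhere. It now stands upright close to the tray's right wall, at about y = -0.081 m in the tray frame. The limit is 0.092 m, so I left it there.
- **Not checked:** I did not measure the bystanders at the end. Nothing suggested the arm had touched any of them.

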